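# Empty the entry dish into the organiser drawer

### The job

Clear out the black dish on the entry console: pull the organiser's drawer out to its stop, then pick up the dish with everything still in it and tip all five of its parts into the open drawer. Then set the empty dish back upright on its cork mat and push the drawer fully shut with all the parts inside. Leave the bead bangle, the bell and the umbrella clip where they are.

Things in the scene. Friction and masses are not known exactly. Their poses are not given: they have to be found in the camera images.
- organiser: Fixed grey plastic organiser, 200 (x) x 200 (y) x 100 mm high, with one white drawer whose front faces its -x (towards the robot). Origin: centre of its underside. On its top, from x = +42 to +98 mm, stands a 30 mm high open compartment; the compartment's lid is swivelled sideways to -y and stays so, its top 135 mm above the console.
- drawer (a joint): Drawer travel in m: 0 fully shut, 0.13 at its stop, sliding along the organiser's -x. It may start up to 20 mm open. Light friction, about 1 N.
- drawer_handle (a point): Centre of the drawer's steel bar handle: a round bar 11 mm thick, 100 mm long along the organiser's y, 61 mm above the console, its axis 35 mm in front of the drawer's front face; 29 mm of clear room between bar and face. Free from above. Moves with the drawer.
- drawer_floor (a point): Centre of the drawer's inner floor, 19 mm above the console; moves with the drawer, axes as the organiser's. Inside 164 (x) x 166 (y) mm, walls 4 mm thick, rim 54 mm above this floor; front panel 12 mm thick, its top edge 87 mm above the console. At the stop, x = -82 to +44 mm of this point lies open to above; the rest stays under the organiser's top.
- mat: Fixed cork mat, 180 (x) x 150 (y) x 3 mm thick. Origin: centre of its underside. It lies to the left or to the right of the organiser.
- dish: Loose black hard-silicone tray-shaped dish, 130 (x) x 100 (y) mm, 0.22 kg, on the mat. Origin: centre of its underside. Floor 4 mm thick, side walls (along x) 4 mm thick, 28 mm high; back wall (+x end) 6 mm thick, 28 mm high, with a raised tab. The -x end, roughly towards the robot at the start, has no wall: the last 30 mm of floor slope up to a pouring lip 9 mm high.
- dish_tab (a point): Grip point on the dish's upright tab, 50 mm above its underside, middle of the back (+x) wall. The tab is 8 mm thick (dish x), 44 mm wide (y) and rises to 70 mm above the underside. When the fingers close along the dish's x, one is inside the dish: keep its tip 24 mm or more above the underside, clear of the parts.
- dish_lip (a point): Middle of the pouring lip's upper edge at the dish's -x end, 9 mm above the underside. The lip is 92 mm wide inside.
- padlock0: One of five loose parts lying in the dish at the start. Origin: centre of its underside. Brass luggage padlock lying flat, body 22 x 22 x 12 mm with a steel shackle, 32 mm long along y, 0.04 kg.
- padlock1: One of five loose parts lying in the dish at the start. Origin: centre of its underside. A second padlock like padlock0.
- fob0: One of five loose parts lying in the dish at the start. Origin: centre of its underside. White plastic door fob, 20 (x) x 34 (y) x 10 mm, 0.02 kg.
- fob1: One of five loose parts lying in the dish at the start. Origin: centre of its underside. A second fob like fob0.
- baglock: One of five loose parts lying in the dish at the start. Origin: centre of its underside. Steel bag lock: a chunky rounded block 14 (x) x 40 (y) x 14 mm with a 2 mm stud on top, 0.04 kg.
- bangle: Bystander: rigid one-piece sandalwood-look resin bead bangle lying flat, 107 mm over all, 17 mm high. Origin: its centre, at the underside.
- bell: Bystander: small ceramic evil-eye bell standing mouth down, 56 mm wide, 60 mm high. Origin: centre of its underside.
- clip: Bystander: flat steel push-button umbrella clip lying on the console, 103 x 18 x 16 mm along its x. Origin: underside, at the middle of its 75 mm body.
Mind the look-alikes: they are no part of the job. What is shaped like the baglock but blue is not meant.

How it is judged:
On the way, in this order (a step that is already met when the one before it is completed fails the run):
1. the drawer is pulled out to its stop (value of joint drawer above 0.122 m), for 0.2 s.
2. the dish is lifted off the mat with all five parts in it (height (world z) of dish above 0.04 m and x of padlock0 in the frame of dish between -0.07 and 0.066 m and y of padlock0 in the frame of dish between -0.05 and 0.05 m and z of padlock0 in the frame of dish between -0.005 and 0.05 m and x of padlock1 in the frame of dish between -0.07 and 0.066 m and y of padlock1 in the frame of dish between -0.05 and 0.05 m and z of padlock1 in the frame of dish between -0.005 and 0.05 m and x of fob0 in the frame of dish between -0.07 and 0.066 m and y of fob0 in the frame of dish between -0.05 and 0.05 m and z of fob0 in the frame of dish between -0.005 and 0.05 m and x of fob1 in the frame of dish between -0.07 and 0.066 m and y of fob1 in the frame of dish between -0.05 and 0.05 m and z of fob1 in the frame of dish between -0.005 and 0.05 m and x of baglock in the frame of dish between -0.07 and 0.066 m and y of baglock in the frame of dish between -0.05 and 0.05 m and z of baglock in the frame of dish between -0.005 and 0.05 m), for 0.2 s.
3. all five parts are in the open drawer, the dish still in the air (height (world z) of dish above 0.04 m and value of joint drawer above 0.08 m and x of padlock0 in the frame of drawer_floor between -0.086 and 0.086 m and y of padlock0 in the frame of drawer_floor between -0.087 and 0.087 m and z of padlock0 in the frame of drawer_floor between -0.01 and 0.06 m and x of padlock1 in the frame of drawer_floor between -0.086 and 0.086 m and y of padlock1 in the frame of drawer_floor between -0.087 and 0.087 m and z of padlock1 in the frame of drawer_floor between -0.01 and 0.06 m and x of fob0 in the frame of drawer_floor between -0.086 and 0.086 m and y of fob0 in the frame of drawer_floor between -0.087 and 0.087 m and z of fob0 in the frame of drawer_floor between -0.01 and 0.06 m and x of fob1 in the frame of drawer_floor between -0.086 and 0.086 m and y of fob1 in the frame of drawer_floor between -0.087 and 0.087 m and z of fob1 in the frame of drawer_floor between -0.01 and 0.06 m and x of baglock in the frame of drawer_floor between -0.086 and 0.086 m and y of baglock in the frame of drawer_floor between -0.087 and 0.087 m and z of baglock in the frame of drawer_floor between -0.01 and 0.06 m), for 0.2 s.
4. the empty dish stands upright on its mat, let go (x of dish in the frame of mat between -0.05 and 0.05 m and y of dish in the frame of mat between -0.05 and 0.05 m and z of dish in the frame of mat below 0.008 m and angle between dish's own z axis and vertical below 0.08 rad and linear speed of dish below 0.02 m/s and contact force between dish and the fingers below 0.05 N), for 0.2 s.
5. the drawer is fully shut (value of joint drawer below 0.006 m), for 0.2 s.
At the end, for the whole second after the job is handed in: The drawer is shut to within 6 mm with all five parts lying inside it at rest, and the dish stands upright (tilt under 0.08 rad), released and still, on the cork mat, its centre within 50 mm of the mat's centre along each of the mat's axes (all of step 4 and value of joint drawer below 0.006 m and x of padlock0 in the frame of drawer_floor between -0.086 and 0.086 m and y of padlock0 in the frame of drawer_floor between -0.087 and 0.087 m and z of padlock0 in the frame of drawer_floor between -0.01 and 0.06 m and x of padlock1 in the frame of drawer_floor between -0.086 and 0.086 m and y of padlock1 in the frame of drawer_floor between -0.087 and 0.087 m and z of padlock1 in the frame of drawer_floor between -0.01 and 0.06 m and x of fob0 in the frame of drawer_floor between -0.086 and 0.086 m and y of fob0 in the frame of drawer_floor between -0.087 and 0.087 m and z of fob0 in the frame of drawer_floor between -0.01 and 0.06 m and x of fob1 in the frame of drawer_floor between -0.086 and 0.086 m and y of fob1 in the frame of drawer_floor between -0.087 and 0.087 m and z of fob1 in the frame of drawer_floor between -0.01 and 0.06 m and x of baglock in the frame of drawer_floor between -0.086 and 0.086 m and y of baglock in the frame of drawer_floor between -0.087 and 0.087 m and z of baglock in the frame of drawer_floor between -0.01 and 0.06 m and linear speed of each of padlock0, padlock1, fob0, fob1, baglock below 0.03 m/s); the robot touches nothing.
It fails at once if the bangle is pushed more than 30 mm away (distance of bangle from where it was at the start of the episode above 0.03 m).
It fails at once if the bell is pushed more than 30 mm away (distance of bell from where it was at the start of the episode above 0.03 m).
It fails at once if the clip is pushed more than 30 mm away (distance of clip from where it was at the start of the episode above 0.03 m).
It fails at once if the ceramic bell is tipped over (angle between bell's own z axis and vertical above 0.5 rad).
It also fails if it takes over 72 s, if anything falls off the work surface, if the arm or the gripper's body presses on something with over 40 N, if the wrist force passes 120 N, or if a joint passes its speed limit or range.

### The arm

A 6-joint arm with a two-finger parallel gripper is mounted at the origin on the work surface. World frame = base frame: x ahead of the robot, y to its left, z up, the work surface at z = 0. Lengths are in m, angles in rad, forces in N, time in s.
With the tool pointing down it reaches from about 0.375 to 0.925 m from the base axis. Payload 5.7 kg.
Tool frame: the origin (TCP) lies midway between the tips of the shut fingers; the grasp point (between the pads) lies 19 mm behind it; z points along the fingers, y is the line along which they close (so a half turn about z gives the same grasp; the last joint's range is limited). The gripper opens to 88 mm and grips with 3 to 60 N. Pads are 20 mm wide; open, the fingers measure 115 mm over their backs; the gripper's body (75 mm by 178 mm) begins 61 mm behind the grasp point.
Start: joints at [1.117, 0.359, 1.51, -0, 1.272, -0.115], TCP at [0.199, 0.566, 0.223] pointing down, gripper open.
Joint ranges: [-2.97, 2.97], [-1.01, 2.36], [0.21, 2.38], [-0.96, 4.11], [0.2, 2.71], [-2.98, 2.98]. Speed limits (rad/s): [2.39, 2.39, 3.14, 3.14, 3.14, 3.14].

### API

Orientations are given as a rotation vector (axis times angle).
In Python, from station import ctrl, imaging gives the robot as it stands.
- The arm moves only by the tool jog_arm, never from a script. Its argument "rows" is a list of rows, each a list of 3 entries, a list of its own where there are three numbers: the closure, from -1 (fully open) to 1 (shut), then the shift along the tool's x, y, z in units of 40 mm (1.0 is 40 mm), then the turn about the tool's z in units of 6 degrees (1.0 is 6 degrees). A call has exactly 10 rows; each row shifts and turns the commanded pose from where the row before left it, along the tool's axes as they then stand; what a row does not reach is not made up. A row lasts 1/12 s, in which the tool goes at most 41.7 mm and 7.16 degrees, less where a joint would pass 70% of its speed; a pose out of reach is approached as far as the arm can. A call is refused whole if a number of a shift passes 1 or a number of a turn 1, either way. A call with a gripper value outside its range is refused whole. The fingers move at their own pace and stop on an object; "squeeze" is the grip in N (left out, the last holds). Time passes only in rows, so rows that do not move let the fingers close, or fill a call up. It gives the time, the measured TCP pose, the force, the opening and the grip force at its end, in the units of the state.
- ctrl.sense(): the state, without advancing time (a new reading comes with each control period).
- imaging.grab_frame(name): name is "side" or "top" or "wrist"; returns a dict with "img" (420x560x3 uint8, red, green, blue), "range_z" (420x560 float32, m along the optical axis (not along the pixel's ray), 0 where there is no reading), "fx", "fy", "cx", "cy" (pixels), "position" and "orientation" of the camera in the world. Camera axes: x right, y up, looking along -z (the intrinsics and any distortion apply to the point x, -y, -z); pixel columns grow to the right and rows downward; lengths in m; the calibration is good to about 2 mm. A picture is of the moment at which its call begins.
- ctrl.sign_off(): hands the job in; it is judged then, once.
Trained networks look in a picture, given as the dict that the camera call returned (one of the last four; its "shot" number tells which), for a name from the list of things; names that differ only in an ending like _2 or _b are one class to them, and where a whole thing is asked for, a point or a joint stands for the part that bears it (a point fixed in the world has none). Each returns a list of dicts, best first, with "confidence" (0 to 1); they miss things now and then, are a little off and sometimes report something else, mostly with a low value. They report only what shows in the picture. A call takes as long as a camera call. They do not tell look-alikes from the thing itself.
- imaging.regions_of(picture, thing): "mask" (420x560 bool, what is visible of it) and "box" ([left, top, right, bottom] in pixels, round what is visible of it).
The state is a dict: "time": time; "joint_positions": joint angles; "qd": joint speeds; "effort": joint torques, N m; "eef_pos": TCP position; "eef_rot": TCP orientation; "contact_force": force on the tool from outside, world axes, zero at the start; "wrist_torque": the same for the moment, N m; "finger_gap": opening from 0.0 (shut) to 1.0 (fully open); "grip_force": force on a finger pad.
Only numpy, scipy, OpenCV 4.12 (cv2) and the standard library are available. Lean on these libraries where they do the work, as an engineer would, in place of code of your own. Each camera call takes 0.05 s, during which the arm holds its last target. There are 200 camera calls.

## Working session

There is one attempt and no reset: what is moved stays moved. The work goes in short steps, Python scripts to look and compute and a tool call to move; the robot and the scene stay as the last step left them, time stands still between calls to the robot, and variables do not carry over. Pictures are saved under pics/ and viewed, at most 10 in all, crops included, and the job is handed in when it is done.

Besides the shell and the picture viewer there is one more tool, called after "Request:" in YAML: its name, and indented under it one key for each argument. jog_arm: Moves the arm, as the interface text tells. Its arguments: {"type":"object","properties":{"rows":{"type":"array"},"squeeze":{"type":"number"}},"required":["rows"]}

```bash
mkdir -p pics; cat > h.py <<'E'
import numpy as np, cv2
from scipy.spatial.transform import Rotation as R
from station import ctrl, imaging
def rot(f):
    o=np.array(f["orientation"],float)
    return o if o.shape==(3,3) else (R.from_rotvec(o) if o.size==3 else R.from_quat(o)).as_matrix()
def cloud(f):
    z=f["range_z"]; v,u=np.mgrid[0:z.shape[0],0:z.shape[1]]
    c=np.stack([(u-f["cx"])/f["fx"]*z,-(v-f["cy"])/f["fy"]*z,-z],-1)
    p=c@rot(f).T+np.array(f["position"]); p[z<=0]=np.nan
    return p
def save(f,n): cv2.imwrite("pics/"+n,f["img"][:,:,::-1])
E
python3 - <<'E'
from h import *
s=ctrl.sense(); print(s)
fs={}
for n in ["top","side"]:
    f=imaging.grab_frame(n); fs[n]=f
    print(n,{k:(v if np.size(v)<10 else np.shape(v)) for k,v in f.items()})
    P=cloud(f); np.savez(n+".npz",P=P,img=f["img"])
    for t in ["organiser","drawer","drawer_handle","mat","dish","dish_tab","padlock0","fob0","baglock","bangle","bell","clip"]:
        for r in imaging.regions_of(f,t)[:3]:
            m=r["mask"]; q=P[m]; q=q[~np.isnan(q[:,0])]
            if len(q): print(n,t,round(r["confidence"],2),np.round(r["box"]),"med",np.median(q,0).round(3),"lo",np.percentile(q,3,axis=0).round(3),"hi",np.percentile(q,97,axis=0).round(3))
cv2.imwrite("pics/a.png",cv2.resize(np.hstack([fs["top"]["img"],fs["side"]["img"]])[:,:,::-1],(800,300),interpolation=cv2.INTER_AREA))
save(fs["top"],"top.png")
E
```

```text
{'time': 0.0, 'joint_positions': array([ 1.11687685e+00,  3.59533694e-01,  1.51140474e+00, -4.68529242e-05,
        1.27250023e+00, -1.15081674e-01]), 'qd': array([-5.97019295e-04, -3.54337591e-05,  4.48273804e-04,  3.50402599e-04,
        4.24006210e-04,  1.07654072e-03]), 'effort': array([-1.38537405e-03, -5.15351129e+01, -2.70736992e+01,  6.72466820e-02,
        3.46868404e-02, -1.30746284e-04]), 'eef_pos': array([0.19914715, 0.56526414, 0.22180305]), 'eef_rot': array([-5.29600972e-01, -3.09614826e+00,  2.80246080e-03]), 'contact_force': array([0.31134979, 0.64677842, 0.548812  ]), 'wrist_torque': array([-0.0291307 ,  0.04321697, -0.00245963]), 'grip_force': 0.0, 'finger_gap': 0.9979844141256204}
top {'img': (420, 560, 3), 'range_z': (420, 560), 'fx': 536.3788696077617, 'fy': 536.3788696077617, 'cx': 279.238017197382, 'cy': 206.4222209525111, 'position': array([ 0.42697227, -0.00409716,  1.29636087]), 'orientation': array([ 0.06855174, -0.09005164, -1.56535088]), 'shot': 1}
top organiser 0.76 [220.  74. 357. 203.] med [ 0.714 -0.006  0.1  ] lo [ 0.598 -0.159  0.049] hi [0.814 0.1 
[... 3248 characters left out ...]
 0.011] hi [0.524 0.348 0.019]
side fob0 0.6 [158. 120. 287. 240.] med [0.683 0.041 0.099] lo [ 0.599 -0.121  0.011] hi [0.806 0.115 0.136]
side baglock 0.78 [251. 343. 262. 374.] med [0.336 0.238 0.014] lo [0.323 0.223 0.005] hi [0.353 0.25  0.017]
side baglock 0.66 [136. 315. 167. 338.] med [0.484 0.322 0.02 ] lo [0.476 0.305 0.011] hi [0.494 0.339 0.023]
side bangle 0.57 [363. 181. 401. 204.] med [ 0.478 -0.304  0.013] lo [ 0.434 -0.358  0.001] hi [ 0.525 -0.262  0.018]
side bell 0.56 [312. 148. 331. 172.] med [ 0.674 -0.286  0.025] lo [ 0.657 -0.309  0.002] hi [ 0.7   -0.273  0.057]
side clip 0.56 [ 80. 252.  94. 295.] med [0.671 0.35  0.012] lo [0.638 0.333 0.   ] hi [0.733 0.365 0.016]
```

View pics/top.png

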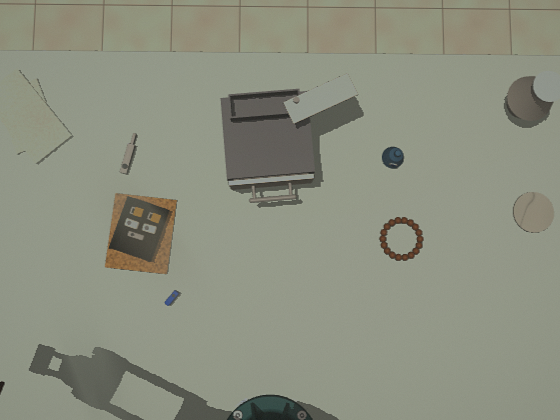

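The top picture shows the organiser at about (268,140) with its handle at (275,198). The mat with the dish is at (142,230), and the clip is at (128,155). The bell is at (393,157) and the bangle at (402,239).

Things that could be taken for my targets:
- **Dish:** black dish (140,228); cream round thing (533,212); brown stand (527,100).
- **Baglock:** steel block in the dish (136,236); blue block (172,297), which is the look-alike.

I choose the black dish on the mat and check it in one close crop.

```bash
python3 - <<'E'
from h import *
T=np.load("top.npz");S=np.load("side.npz")
P=T["P"];I=T["img"].astype(int)
def rect(q,n):
    (c,s,a)=cv2.minAreaRect((q[:,:2]*1000).astype(np.float32)); print(n,len(q),"c",np.round(c,1),"size",np.round(s,1),"ang",round(a,2),"z",np.nanmedian(q[:,2]).round(4))
def box(P,x0,x1,y0,y1,z0,z1):
    return (P[...,0]>x0)&(P[...,0]<x1)&(P[...,1]>y0)&(P[...,1]<y1)&(P[...,2]>z0)&(P[...,2]<z1)
for n,D in (("top",T),("side",S)):
    P=D["P"];I=D["img"].astype(int)
    org=box(P,.58,.85,-.13,.13,.094,.106); rect(P[org],n+" orgtop")
    fr=box(P,.55,.66,-.13,.13,.083,.091); rect(P[fr],n+" panel top")
    bar=box(P,.54,.60,-.13,.13,.055,.072); rect(P[bar],n+" bar")
    reg=box(P,.38,.62,.2,.43,-.005,.09)
    brown=reg&(I[...,0]>I[...,2]+35)&(P[...,2]<.006); rect(P[brown],n+" mat")
    tab=reg&(P[...,2]>.045); rect(P[tab],n+" tab"); print(P[tab].mean(0).round(4),P[tab][:,2].max())
    dark=reg&(I.max(2)<75)&(P[...,2]>.002); rect(P[dark],n+" dish")
    wall=reg&(P[...,2]>.026)&(P[...,2]<.036); rect(P[wall],n+" walls")
    fl=reg&(P[...,2]>.045)
    bar_pts=P[bar]; print("bar y range",bar_pts[:,1].min().round(3),bar_pts[:,1].max().round(3),"zmax",bar_pts[:,2].max().round(3))
f=T["img"][185:285,95:190]; g=S["img"][250:400,85:270]
h=np.hstack([cv2.resize(f,(380,400),interpolation=cv2.INTER_CUBIC),cv2.resize(g,(420,400),interpolation=cv2.INTER_CUBIC)])
cv2.imwrite("pics/crop.png",h[:,:,::-1])
E
```

```text
top orgtop 5970 c [713.2   7.6] size [189.1 200.2] ang 5.23 z 0.0994
top panel top 406 c [621.3  -2.4] size [ 31.  195.7] ang 5.0 z 0.0861
top bar 297 c [580.8  15.5] size [ 37.8 150.2] ang 0.12 z 0.0635
top mat 1920 c [492.5 312.2] size [150.7 179.6] ang 83.79 z 0.0017
top tab 77 c [559.3 292. ] size [43.3  7.7] ang 72.72 z 0.072
[0.5587 0.2901 0.0696] 0.07913258811728707
top dish 897 c [502.  311.6] size [102.2 129. ] ang 72.07 z 0.0093
top walls 248 c [502.1 311.5] size [101.6 129.6] ang 71.8 z 0.0299
bar y range -0.06 0.091 zmax 0.072
side orgtop 3167 c [715.    9.7] size [192.  202.5] ang 5.5 z 0.1005
side panel top 440 c [616.2   7.2] size [203.6  58.6] ang 82.9 z 0.0871
side bar 299 c [581.5  20.7] size [156.   36.8] ang 89.96 z 0.0648
side mat 4211 c [495.  311.2] size [151.3 185.3] ang 83.8 z 0.0034
side tab 444 c [560.5 294.9] size [43.8 10.8] ang 72.29 z 0.0623
[0.5585 0.2959 0.0618] 0.07495373392112353
side dish 4159 c [501.9 310.9] size [103.1 131.6] ang 71.87 z 0.0109
side walls 629 c [504.1 313.3] size [ 99.9 132.1] ang 71.82 z 0.031
bar y range -0.057 0.099 zmax 0.071
```

View pics/crop.png

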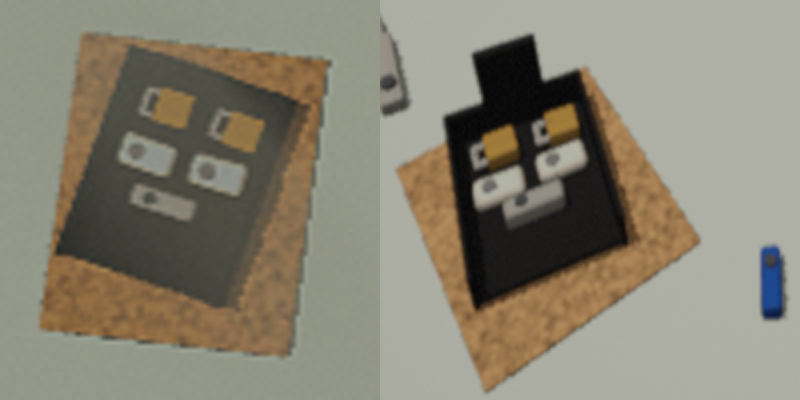

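The crop shows the black dish on its cork mat, with two brass padlocks, two white fobs and the steel bag lock in it. The tab is at the far end, at (505,65) in the right half. The blue look-alike at (770,280) lies outside the mat, so it isn't meant. One last refinement, for the handle bar and the dish.

```bash
python3 - <<'E'
from h import *
a=np.radians(5.3); ex=np.array([np.cos(a),np.sin(a)]); ey=np.array([-np.sin(a),np.cos(a)])
for n in("top","side"):
    P=np.load(n+".npz")["P"].reshape(-1,3); P=P[~np.isnan(P[:,0])]
    d=P[:,:2]; X=d@ex; Y=d@ey; Z=P[:,2]
    m=(X>.5)&(X<.85)&(abs(Y)<.2)
    print(n,"orgtop X,Y pct",[np.percentile(v[m&(abs(Z-.1)<.004)],[.5,99.5]).round(4) for v in (X,Y)])
    k=m&(Z>.05)&(Z<.075)&(X<.62)
    h,e=np.histogram(X[k],bins=np.arange(.54,.63,.004)); print(dict(zip(e.round(3),h)))
    b=k&(X<.585)&(Z>.058); print("bar X",np.percentile(X[b],[2,50,98]).round(4),"Y",np.percentile(Y[b],[1,50,99]).round(4),"Zmax",np.percentile(Z[b],95).round(4))
    p=m&(Z>.083)&(Z<.091); print("panel X",np.percentile(X[p],[2,50,98]).round(4),"Y",np.percentile(Y[p],[1,99]).round(4))
E
```

```text
top orgtop X,Y pct [array([0.6173, 0.8   ]), array([-0.1571,  0.0409])]
{np.float64(0.54): np.int64(0), np.float64(0.544): np.int64(0), np.float64(0.548): np.int64(0), np.float64(0.552): np.int64(0), np.float64(0.556): np.int64(0), np.float64(0.56): np.int64(26), np.float64(0.564): np.int64(84), np.float64(0.568): np.int64(81), np.float64(0.572): np.int64(36), np.float64(0.576): np.int64(14), np.float64(0.58): np.int64(11), np.float64(0.584): np.int64(9), np.float64(0.588): np.int64(14), np.float64(0.592): np.int64(12), np.float64(0.596): np.int64(10), np.float64(0.6): np.int64(124), np.float64(0.604): np.int64(9), np.float64(0.608): np.int64(0), np.float64(0.612): np.int64(0), np.float64(0.616): np.int64(67), np.float64(0.62): np.int64(0), np.float64(0.624): np.int64(0)}
bar X [0.5632 0.5686 0.5829] Y [-0.1103 -0.0572 -0.0054] Zmax 0.0681
panel X [0.6033 0.6094 0.6177] Y [-0.1541  0.037 ]
side orgtop X,Y pct [array([0.6184, 0.8016]), array([-0.1556,  0.0441])]
{np.float64(0.54): np.int64(0), np.float64(0.544): np.int64(0), np.float64(0.548): np.int64(0), np.float64(0.552): np.int64(0), np.float64(0.556): np.int64(0), np.float64(0.56): np.int64(4), np.float64(0.564): np.int64(134), np.float64(0.568): np.int64(60), np.float64(0.572): np.int64(12), np.float64(0.576): np.int64(8), np.float64(0.58): np.int64(12), np.float64(0.584): np.int64(13), np.float64(0.588): np.int64(8), np.float64(0.592): np.int64(11), np.float64(0.596): np.int64(11), np.float64(0.6): np.int64(28), np.float64(0.604): np.int64(565), np.float64(0.608): np.int64(14), np.float64(0.612): np.int64(12), np.float64(0.616): np.int64(17), np.float64(0.62): np.int64(0), np.float64(0.624): np.int64(0)}
bar X [0.5644 0.5671 0.5835] Y [-0.1072 -0.05   -0.0013] Zmax 0.0677
panel X [0.6046 0.6125 0.7906] Y [-0.1515  0.0446]
```

```bash
cat >> h.py <<'E'
def pose(s=None):
    s=s or ctrl.sense(); M=R.from_rotvec(s["eef_rot"]).as_matrix()
    return np.array(s["eef_pos"]),np.degrees(np.arctan2(M[1,1],M[0,1])),np.degrees(np.arccos(-M[2,2]))
def plan(wps,c=-1,p=None,phi=None):
    """wps: (x,y,z,phi_deg,nrows). Row shifts taken in tool axes before the row's turn."""
    q,f,_=pose(); p=q if p is None else np.array(p,float); phi=f if phi is None else phi
    rows=[]
    for x,y,z,ph,n in wps:
        t=np.array([x,y,z]); d=(t-p)/n; dph=(ph-phi)/n
        for i in range(n):
            a=np.radians(phi); X=np.array([-np.sin(a),np.cos(a),0]);Y=np.array([np.cos(a),np.sin(a),0])
            rows.append([c,[round(float(d@X)/.04,2),round(float(d@Y)/.04,2),round(-d[2]/.04,2)],round(-dph/6,2)])
            phi+=dph
        p=t
    while len(rows)%10: rows.append([c,[0,0,0],0])
    for i in range(0,len(rows),10): print(str(rows[i:i+10]).replace(" ",""))
E
python3 - <<'E'
from h import *
print(pose())
plan([(.571,-.003,.16,5.3,20)])
E
```

```text
(array([0.19942452, 0.56588516, 0.22264775]), np.float64(70.5869856633135), np.float64(0.0025939644242324927))
[[-1,[-0.67,-0.52,np.float64(0.08)],np.float64(0.54)],[-1,[-0.7,-0.48,np.float64(0.08)],np.float64(0.54)],[-1,[-0.73,-0.44,np.float64(0.08)],np.float64(0.54)],[-1,[-0.75,-0.39,np.float64(0.08)],np.float64(0.54)],[-1,[-0.77,-0.35,np.float64(0.08)],np.float64(0.54)],[-1,[-0.79,-0.31,np.float64(0.08)],np.float64(0.54)],[-1,[-0.81,-0.26,np.float64(0.08)],np.float64(0.54)],[-1,[-0.82,-0.21,np.float64(0.08)],np.float64(0.54)],[-1,[-0.83,-0.17,np.float64(0.08)],np.float64(0.54)],[-1,[-0.84,-0.12,np.float64(0.08)],np.float64(0.54)]]
[[-1,[-0.85,-0.07,np.float64(0.08)],np.float64(0.54)],[-1,[-0.85,-0.02,np.float64(0.08)],np.float64(0.54)],[-1,[-0.85,0.03,np.float64(0.08)],np.float64(0.54)],[-1,[-0.85,0.07,np.float64(0.08)],np.float64(0.54)],[-1,[-0.84,0.12,np.float64(0.08)],np.float64(0.54)],[-1,[-0.83,0.17,np.float64(0.08)],np.float64(0.54)],[-1,[-0.82,0.22,np.float64(0.08)],np.float64(0.54)],[-1,[-0.81,0.26,np.float64(0.08)],np.float64(0.54)],[-1,[-0.79,0.31,np.float64(0.08)],np.float64(0.54)],[-1,[-0.77,0.35,np.float64(0.08)],np.float64(0.54)]]
```

Request:
jog_arm:
  rows:
    - [0.45,[-0.67,-0.52,0.08],0.54]
    - [0.45,[-0.7,-0.48,0.08],0.54]
    - [0.45,[-0.73,-0.44,0.08],0.54]
    - [0.45,[-0.75,-0.39,0.08],0.54]
    - [0.45,[-0.77,-0.35,0.08],0.54]
    - [0.45,[-0.79,-0.31,0.08],0.54]
    - [0.45,[-0.81,-0.26,0.08],0.54]
    - [0.45,[-0.82,-0.21,0.08],0.54]
    - [0.45,[-0.83,-0.17,0.08],0.54]
    - [0.45,[-0.84,-0.12,0.08],0.54]
  squeeze: 30

```text
time: 2.13
eef_pos: [0.3857, 0.2804, 0.1908]
eef_rot: [1.376, 2.824, 0.001]
contact_force: [0.9, 0.1, -0.3]
finger_gap: 0.293
grip_force: 0.0
```

Request:
jog_arm:
  rows:
    - [0.45,[-0.85,-0.07,0.08],0.54]
    - [0.45,[-0.85,-0.02,0.08],0.54]
    - [0.45,[-0.85,0.03,0.08],0.54]
    - [0.45,[-0.85,0.07,0.08],0.54]
    - [0.45,[-0.84,0.12,0.08],0.54]
    - [0.45,[-0.83,0.17,0.08],0.54]
    - [0.45,[-0.82,0.22,0.08],0.54]
    - [0.45,[-0.81,0.26,0.08],0.54]
    - [0.45,[-0.79,0.31,0.08],0.54]
    - [0.45,[-0.77,0.35,0.08],0.54]

```text
time: 2.97
eef_pos: [0.5735, -0.0032, 0.1586]
eef_rot: [2.11, 2.327, 0.0]
contact_force: [0.6, 0.8, 0.5]
finger_gap: 0.278
grip_force: 0.0
```

```bash
sed -i 's/rows.append(\[c,\[round(float(d@X)\/.04,2),round(float(d@Y)\/.04,2),round(-d\[2\]\/.04,2)\],round(-dph\/6,2)\])/rows.append([c,[round(float(v),2) for v in (d@X\/.04,d@Y\/.04,-d[2]\/.04)],round(float(-dph\/6),2)])/' h.py; python3 - <<'E'
from h import *
print(pose(), ctrl.sense()["finger_gap"])
plan([(.571,-.003,.16,5.3,2),(.571,-.003,.045,5.3,8)],c=.45)
E
```

```text
(array([ 0.5734535 , -0.00320099,  0.15860919]), np.float64(5.610328883227815), np.float64(0.017080916784474116)) 0.2784701237979602
[[0.45,[0.01,-0.03,-0.02],0.03],[0.45,[0.01,-0.03,-0.02],0.03],[0.45,[0.0,0.0,0.36],0.0],[0.45,[0.0,0.0,0.36],0.0],[0.45,[0.0,0.0,0.36],0.0],[0.45,[0.0,0.0,0.36],0.0],[0.45,[0.0,0.0,0.36],0.0],[0.45,[0.0,0.0,0.36],0.0],[0.45,[0.0,0.0,0.36],0.0],[0.45,[0.0,0.0,0.36],0.0]]
```

Request:
jog_arm:
  rows:
    - [0.45,[0.01,-0.03,-0.02],0.03]
    - [0.45,[0.01,-0.03,-0.02],0.03]
    - [0.45,[0,0,0.36],0]
    - [0.45,[0,0,0.36],0]
    - [0.45,[0,0,0.36],0]
    - [0.45,[0,0,0.36],0]
    - [0.45,[0,0,0.36],0]
    - [0.45,[0,0,0.36],0]
    - [0.45,[0,0,0.36],0]
    - [0.45,[0,0,0.36],0]

```text
time: 3.8
eef_pos: [0.5692, 0.0004, 0.0448]
eef_rot: [-2.111, -2.326, 0.0]
contact_force: [0.3, -0.2, -0.2]
finger_gap: 0.273
grip_force: 0.0
```

Request:
jog_arm:
  rows:
    - [1,[0,0,0],0]
    - [1,[0,0,0],0]
    - [1,[0,0,0],0]
    - [1,[0,0,0],0]
    - [1,[0,0,0],0]
    - [1,[0,0,0],0]
    - [1,[0,0,0],0]
    - [1,[0,0,0],0]
    - [1,[0,-0.1,0],0]
    - [1,[0,-0.2,0],0]

```text
time: 4.63
eef_pos: [0.5593, -0.0012, 0.0455]
eef_rot: [2.114, 2.323, 0.003]
contact_force: [0.8, 6.8, -2.3]
finger_gap: 0.119
grip_force: 30.0
```

Request:
jog_arm:
  rows:
    - [1,[0,-0.34,0],0]
    - [1,[0,-0.34,0],0]
    - [1,[0,-0.34,0],0]
    - [1,[0,-0.34,0],0]
    - [1,[0,-0.34,0],0]
    - [1,[0,-0.34,0],0]
    - [1,[0,-0.34,0],0]
    - [1,[0,-0.3,0],0]
    - [1,[0,-0.23,0],0]
    - [1,[0,0,0],0]

```text
time: 5.47
eef_pos: [0.4448, -0.0125, 0.0458]
eef_rot: [2.113, 2.319, 0.008]
contact_force: [6.7, 9.7, -11.0]
finger_gap: 0.119
grip_force: 30.0
```

```bash
python3 - <<'E'
from h import *
a=np.radians(5.3); ex=np.array([np.cos(a),np.sin(a)])
p,f,_=pose(); print(p,f,"X",p[:2]@ex, ctrl.sense()["contact_force"])
E
```

```text
[ 0.4448388  -0.01254826  0.04580553] 5.318222672612246 X 0.4417778868502621 [  6.72606927   9.74961467 -11.04129447]
```

Request:
jog_arm:
  rows:
    - [1,[0,-0.1,0],0]
    - [1,[0,-0.05,0],0]
    - [1,[0,0,0],0]
    - [0.45,[0,0,0],0]
    - [0.45,[0,0,0],0]
    - [0.45,[0,0,0],0]
    - [0.45,[0,0,-0.5],0]
    - [0.45,[0,0,-1],0]
    - [0.45,[0,0,-1],0]
    - [-1,[0,0,-1],0]

```text
time: 6.3
eef_pos: [0.435, -0.014, 0.1868]
eef_rot: [-2.113, -2.323, 0.003]
contact_force: [1.5, -0.4, -0.1]
finger_gap: 0.321
grip_force: 0.0
```

```bash
python3 - <<'E'
from h import *
f=imaging.grab_frame("side");P=cloud(f).reshape(-1,3);P=P[~np.isnan(P[:,0])]
a=np.radians(5.3); ex=np.array([np.cos(a),np.sin(a)]); ey=np.array([-np.sin(a),np.cos(a)])
X=P[:,:2]@ex;Y=P[:,:2]@ey;Z=P[:,2]
b=(X>.42)&(X<.46)&(Y>-.12)&(Y<.01)&(Z>.055)&(Z<.075);print("bar X",np.percentile(X[b],[2,50,98]).round(4),b.sum())
k=(X>.462)&(X<.51)&(Y>-.13)&(Y<.02)&(Z>.05)&(Z<.09);h,e=np.histogram(X[k],bins=np.arange(.462,.51,.004));print(dict(zip(e.round(3).tolist(),h.tolist())))
p,ph,_=pose();print(p,ph)
# tab grasp: tab world
plan([(.40,.20,.2,30,8),(.5595,.2925,.13,71.9,8)],c=-1)
E
```

```text
bar X [0.4358 0.44   0.4584] 289
{0.462: 16, 0.466: 16, 0.47: 16, 0.474: 605, 0.478: 156, 0.482: 86, 0.486: 45, 0.49: 0, 0.494: 0, 0.498: 0, 0.502: 0}
[ 0.43969722 -0.01477504  0.19387632] 5.440498634097555
[[-1,[0.68,-0.06,-0.02],-0.51],[-1,[0.68,-0.02,-0.02],-0.51],[-1,[0.68,0.01,-0.02],-0.51],[-1,[0.68,0.05,-0.02],-0.51],[-1,[0.68,0.09,-0.02],-0.51],[-1,[0.67,0.12,-0.02],-0.51],[-1,[0.66,0.16,-0.02],-0.51],[-1,[0.65,0.19,-0.02],-0.51],[-1,[0.0,0.58,0.22],-0.87],[-1,[-0.05,0.57,0.22],-0.87]]
[[-1,[-0.1,0.57,0.22],-0.87],[-1,[-0.15,0.55,0.22],-0.87],[-1,[-0.2,0.54,0.22],-0.87],[-1,[-0.25,0.52,0.22],-0.87],[-1,[-0.3,0.49,0.22],-0.87],[-1,[-0.34,0.46,0.22],-0.87],[-1,[0,0,0],0],[-1,[0,0,0],0],[-1,[0,0,0],0],[-1,[0,0,0],0]]
```

Request:
jog_arm:
  rows:
    - [-1,[0.68,-0.06,-0.02],-0.51]
    - [-1,[0.68,-0.02,-0.02],-0.51]
    - [-1,[0.68,0.01,-0.02],-0.51]
    - [-1,[0.68,0.05,-0.02],-0.51]
    - [-1,[0.68,0.09,-0.02],-0.51]
    - [-1,[0.67,0.12,-0.02],-0.51]
    - [-1,[0.66,0.16,-0.02],-0.51]
    - [-1,[0.65,0.19,-0.02],-0.51]
    - [-1,[0,0.58,0.22],-0.87]
    - [-1,[-0.05,0.57,0.22],-0.87]

```text
time: 7.18
eef_pos: [0.4362, 0.2246, 0.1745]
eef_rot: [1.309, 2.855, -0.0]
contact_force: [0.8, -0.0, -0.1]
finger_gap: 1.001
grip_force: 0.0
```

Request:
jog_arm:
  rows:
    - [-1,[-0.1,0.57,0.22],-0.87]
    - [-1,[-0.15,0.55,0.22],-0.87]
    - [-1,[-0.2,0.54,0.22],-0.87]
    - [-1,[-0.25,0.52,0.22],-0.87]
    - [-1,[-0.3,0.49,0.22],-0.87]
    - [-1,[-0.34,0.46,0.22],-0.87]
    - [-1,[0,0,0],0]
    - [-1,[0,0,0],0]
    - [-1,[0,0,0],0]
    - [-1,[0,0,0],0]

```text
time: 8.02
eef_pos: [0.5549, 0.2922, 0.1215]
eef_rot: [-0.503, -3.1, 0.001]
contact_force: [-0.7, 0.2, 0.5]
finger_gap: 1.0
grip_force: 0.0
```

```bash
python3 - <<'E'
from h import *
print(pose())
plan([(.5595,.2925,.12,71.9,2),(.5595,.2925,.0365,71.9,8)],c=-1)
f=imaging.grab_frame("wrist");P=cloud(f);m=(P[...,2]>.062)&(P[...,2]<.082)&(np.hypot(P[...,0]-.5595,P[...,1]-.2925)<.045)
q=P[m];print(len(q)); 
if len(q)>20: print(cv2.minAreaRect((q[:,:2]*1000).astype(np.float32)),np.median(q[:,2]))
save(f,"w1.png")
E
```

```text
(array([0.55492022, 0.29223045, 0.12149582]), np.float64(71.58619603904745), np.float64(0.06255993040258223))
[[-1,[-0.05,0.02,0.02],-0.03],[-1,[-0.05,0.02,0.02],-0.03],[-1,[0.0,0.0,0.26],-0.0],[-1,[0.0,0.0,0.26],-0.0],[-1,[0.0,0.0,0.26],-0.0],[-1,[0.0,0.0,0.26],-0.0],[-1,[0.0,0.0,0.26],-0.0],[-1,[0.0,0.0,0.26],-0.0],[-1,[0.0,0.0,0.26],-0.0],[-1,[0.0,0.0,0.26],-0.0]]
982
((562.69970703125, 294.7330627441406), (43.79343032836914, 8.504941940307617), 71.55060577392578) 0.0725387623255743
```

View pics/w1.png

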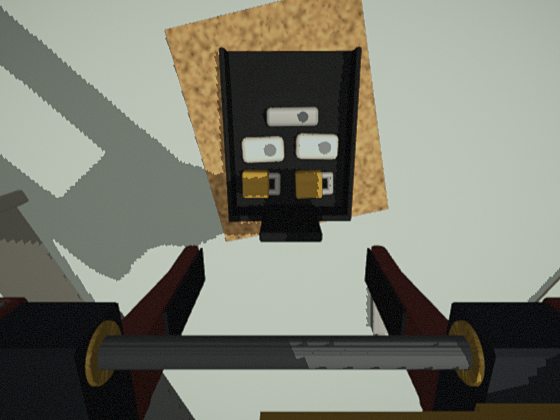

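The wrist view shows the dish upright with all five parts in it. The tab is at (290,223), centred between the fingers at x of about 285, and it matches the tab position I measured.

Request:
jog_arm:
  rows:
    - [-1,[-0.07,0.03,0.02],-0.03]
    - [-1,[-0.07,0.04,0.02],-0.03]
    - [-1,[0,0,0.26],0]
    - [-1,[0,0,0.26],0]
    - [-1,[0,0,0.26],0]
    - [-1,[0,0,0.26],0]
    - [-1,[0,0,0.26],0]
    - [-1,[0,0,0.26],0]
    - [-1,[0,0,0.26],0]
    - [-1,[0,0,0.26],0]
  squeeze: 60

```text
time: 8.9
eef_pos: [0.5621, 0.2939, 0.0349]
eef_rot: [-0.491, -3.103, 0.001]
contact_force: [0.7, 0.7, 0.6]
finger_gap: 1.002
grip_force: 0.0
```

Request:
jog_arm:
  rows:
    - [1,[0,0,0],0]
    - [1,[0,0,0],0]
    - [1,[0,0,0],0]
    - [1,[0,0,0],0]
    - [1,[0,0,0],0]
    - [1,[0,0,0],0]
    - [1,[0,0,0],0]
    - [1,[0,0,-0.05],0]
    - [1,[0,0,-0.1],0]
    - [1,[0,0,-0.1],0]

```text
time: 9.73
eef_pos: [0.5617, 0.2937, 0.046]
eef_rot: [-0.49, -3.102, 0.001]
contact_force: [0.6, 0.5, -4.6]
finger_gap: 0.499
grip_force: 60.0
```

```bash
python3 - <<'E'
from h import *
print(pose())
f=imaging.grab_frame("side");P=cloud(f);I=f["img"].astype(int)
np.savez("s2.npz",P=P,img=f["img"])
reg=(P[...,0]>.38)&(P[...,0]<.6)&(P[...,1]>.22)&(P[...,1]<.42)
a=np.radians(-18.3);ex=np.array([np.cos(a),np.sin(a)])
m=reg&(I.max(2)<70)&(P[...,2]>.002)&(P[...,2]<.06);s=(P[...,:2]-np.array([.502,.3115]))@ex
for lo in np.arange(-.07,.07,.02):
    k=m&(s>lo)&(s<lo+.02); print(round(lo,2),k.sum(),np.percentile(P[...,2][k],[5,50]).round(4) if k.any() else None)
E
```

```text
(array([0.56165922, 0.29368926, 0.04598275]), np.float64(72.03150881501857), np.float64(0.08614155004773322))
-0.07 658 [0.0186 0.0206]
-0.05 664 [0.0156 0.0178]
-0.03 561 [0.0152 0.0167]
-0.01 290 [0.0154 0.0168]
0.01 220 [0.0153 0.0172]
0.03 241 [0.0153 0.017 ]
0.05 1001 [0.0168 0.0346]
0.07 2 [0.0022 0.0032]
```

```bash
python3 - <<'E'
from h import *
p,ph,_=pose()
plan([(p[0],p[1],.155,ph,10)],c=1)
b=np.array([.5585,-.0662,.155]);a=np.array([p[0],p[1],.155])
L=lambda t:a+(b-a)*t
plan([(*L(.04),ph+(5.3-ph)*.04,2),(*L(.96),ph+(5.3-ph)*.96,26),(*b,5.3,2)],c=1,p=a)
E
```

```text
[[1,[0.0,0.0,-0.27],-0.0],[1,[0.0,0.0,-0.27],-0.0],[1,[0.0,0.0,-0.27],-0.0],[1,[0.0,0.0,-0.27],-0.0],[1,[0.0,0.0,-0.27],-0.0],[1,[0.0,0.0,-0.27],-0.0],[1,[0.0,0.0,-0.27],-0.0],[1,[0.0,0.0,-0.27],-0.0],[1,[0.0,0.0,-0.27],-0.0],[1,[0.0,0.0,-0.27],-0.0]]
[[1,[-0.05,-0.17,-0.0],0.22],[1,[-0.06,-0.17,-0.0],0.22],[1,[-0.11,-0.3,-0.0],0.39],[1,[-0.12,-0.29,-0.0],0.39],[1,[-0.13,-0.29,-0.0],0.39],[1,[-0.15,-0.28,-0.0],0.39],[1,[-0.16,-0.28,-0.0],0.39],[1,[-0.17,-0.27,-0.0],0.39],[1,[-0.18,-0.26,-0.0],0.39],[1,[-0.19,-0.26,-0.0],0.39]]
[[1,[-0.2,-0.25,-0.0],0.39],[1,[-0.21,-0.24,-0.0],0.39],[1,[-0.22,-0.23,-0.0],0.39],[1,[-0.23,-0.22,-0.0],0.39],[1,[-0.24,-0.21,-0.0],0.39],[1,[-0.25,-0.2,-0.0],0.39],[1,[-0.25,-0.19,-0.0],0.39],[1,[-0.26,-0.18,-0.0],0.39],[1,[-0.27,-0.17,-0.0],0.39],[1,[-0.28,-0.16,-0.0],0.39]]
[[1,[-0.28,-0.15,-0.0],0.39],[1,[-0.29,-0.14,-0.0],0.39],[1,[-0.29,-0.12,-0.0],0.39],[1,[-0.3,-0.11,-0.0],0.39],[1,[-0.3,-0.1,-0.0],0.39],[1,[-0.31,-0.09,-0.0],0.39],[1,[-0.31,-0.07,-0.0],0.39],[1,[-0.31,-0.06,-0.0],0.39],[1,[-0.18,-0.03,-0.0],0.22],[1,[-0.18,-0.02,-0.0],0.22]]
```

Request:
jog_arm:
  rows:
    - [1,[0,0,-0.15],0]
    - [1,[0,0,-0.3],0]
    - [1,[0,0,-0.3],0]
    - [1,[0,0,-0.3],0]
    - [1,[0,0,-0.3],0]
    - [1,[0,0,-0.3],0]
    - [1,[0,0,-0.3],0]
    - [1,[0,0,-0.3],0]
    - [1,[0,0,-0.3],0]
    - [1,[0,0,-0.15],0]

```text
time: 10.62
eef_pos: [0.5631, 0.2943, 0.1565]
eef_rot: [0.49, 3.101, 0.002]
contact_force: [0.5, -0.8, -3.8]
finger_gap: 0.493
grip_force: 60.0
```

Request:
jog_arm:
  rows:
    - [1,[-0.05,-0.17,0],0.22]
    - [1,[-0.06,-0.17,0],0.22]
    - [1,[-0.11,-0.3,0],0.39]
    - [1,[-0.12,-0.29,0],0.39]
    - [1,[-0.13,-0.29,0],0.39]
    - [1,[-0.15,-0.28,0],0.39]
    - [1,[-0.16,-0.28,0],0.39]
    - [1,[-0.17,-0.27,0],0.39]
    - [1,[-0.18,-0.26,0],0.39]
    - [1,[-0.19,-0.26,0],0.39]

```text
time: 11.45
eef_pos: [0.5616, 0.1763, 0.1543]
eef_rot: [1.064, 2.956, -0.0]
contact_force: [0.5, 0.3, -4.9]
finger_gap: 0.496
grip_force: 60.0
```

Request:
jog_arm:
  rows:
    - [1,[-0.2,-0.25,0],0.39]
    - [1,[-0.21,-0.24,0],0.39]
    - [1,[-0.22,-0.23,0],0.39]
    - [1,[-0.23,-0.22,0],0.39]
    - [1,[-0.24,-0.21,0],0.39]
    - [1,[-0.25,-0.2,0],0.39]
    - [1,[-0.25,-0.19,0],0.39]
    - [1,[-0.26,-0.18,0],0.39]
    - [1,[-0.27,-0.17,0],0.39]
    - [1,[-0.28,-0.16,0],0.39]

```text
time: 12.28
eef_pos: [0.561, 0.049, 0.1543]
eef_rot: [-1.641, -2.679, 0.0]
contact_force: [0.0, 1.4, -4.8]
finger_gap: 0.496
grip_force: 60.0
```

Request:
jog_arm:
  rows:
    - [1,[-0.28,-0.15,0],0.39]
    - [1,[-0.29,-0.14,0],0.39]
    - [1,[-0.29,-0.12,0],0.39]
    - [1,[-0.3,-0.11,0],0.39]
    - [1,[-0.3,-0.1,0],0.39]
    - [1,[-0.31,-0.09,0],0.39]
    - [1,[-0.31,-0.07,0],0.39]
    - [1,[-0.31,-0.06,0],0.39]
    - [1,[-0.18,-0.03,0],0.22]
    - [1,[-0.18,-0.02,0],0.22]

```text
time: 13.12
eef_pos: [0.5604, -0.0671, 0.1542]
eef_rot: [-2.107, -2.33, 0.0]
contact_force: [-0.3, 0.3, -5.8]
finger_gap: 0.495
grip_force: 60.0
```

```bash
python3 - <<'E'
from h import *
p,ph,_=pose();print(p,ph)
f=imaging.grab_frame("top");g=imaging.grab_frame("side")
P=cloud(f).reshape(-1,3);P=P[~np.isnan(P[:,0])]
a=np.radians(5.3); ex=np.array([np.cos(a),np.sin(a)]); ey=np.array([-np.sin(a),np.cos(a)])
X=P[:,:2]@ex;Y=P[:,:2]@ey
k=(X>.48)&(X<.62)&(Y<.05)&(Y>-.06)&(P[:,2]>.118)&(P[:,2]<.165)
print("dish X",np.percentile(X[k],[1,99]).round(4),"Y max",np.percentile(Y[k],99).round(4),"z",np.percentile(P[k][:,2],[2,50,98]).round(4))
cv2.imwrite("pics/b.png",np.hstack([cv2.resize(f["img"][80:260,180:380],(400,360)),cv2.resize(g["img"][100:280,140:340],(400,360))])[:,:,::-1])
plan([(.5585,-.0662,.07,5.3,10)],c=1)
E
```

```text
[ 0.56042737 -0.06709457  0.1542278 ] 5.741580433198424
dish X [0.5002 0.5989] Y max 0.0073 z [0.1197 0.1259 0.1486]
[[1,[0.0,-0.01,0.21],0.01],[1,[0.0,-0.01,0.21],0.01],[1,[0.0,-0.01,0.21],0.01],[1,[0.0,-0.01,0.21],0.01],[1,[0.0,-0.01,0.21],0.01],[1,[0.0,-0.01,0.21],0.01],[1,[0.0,-0.01,0.21],0.01],[1,[0.0,-0.01,0.21],0.01],[1,[0.0,-0.01,0.21],0.01],[1,[0.0,-0.01,0.21],0.01]]
```

View pics/b.png

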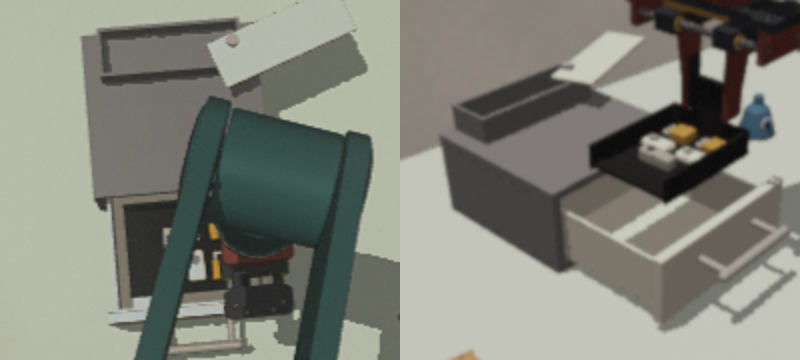

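The picture shows the dish level over the open drawer with all five parts in it. In the right half the dish is at (670,150) and the drawer at (670,220).

Request:
jog_arm:
  rows:
    - [1,[0,-0.01,0.1],0.01]
    - [1,[0,-0.01,0.23],0.01]
    - [1,[0,-0.01,0.23],0.01]
    - [1,[0,0,0.23],0.01]
    - [1,[0,0,0.23],0.01]
    - [1,[0,0,0.23],0]
    - [1,[0,0,0.23],0]
    - [1,[0,0,0.23],0]
    - [1,[0,0,0.23],0]
    - [1,[0,0,0.1],0]

```text
time: 14.05
eef_pos: [0.5585, -0.066, 0.071]
eef_rot: [-2.109, -2.326, 0.002]
contact_force: [0.1, 0.7, -4.2]
finger_gap: 0.498
grip_force: 60.0
```

Request:
jog_arm:
  rows:
    - [1,[0,0,0],0]
    - [1,[0,0,0],0]
    - [1,[0,0,0],0]
    - [1,[0,0,0],0]
    - [1,[0,0,0],0]
    - [1,[0,0,0],0]
    - [1,[0,0,0],0]
    - [1,[0,0,0],0]
    - [1,[0,0,0],0]
    - [1,[0,0,0],0]
  squeeze: 14

```text
time: 14.88
eef_pos: [0.5593, -0.0662, 0.0727]
eef_rot: [2.11, 2.327, -0.0]
contact_force: [0.2, 0.1, -4.8]
finger_gap: 0.5
grip_force: 14.0
```

```bash
cat >> h.py <<'E'
a_=np.radians(5.3); EX=np.array([np.cos(a_),np.sin(a_)]); EY=np.array([-np.sin(a_),np.cos(a_)])
def tilt(f,yr=(-.13,.04)):
    """dish profile (side camera): dark points above the drawer, z against Y in the organiser frame"""
    P=cloud(f);I=f["img"].astype(int);X=P[...,:2]@EX;Y=P[...,:2]@EY;Z=P[...,2]
    m=(I.max(2)<70)&(X>.505)&(X<.595)&(Y>yr[0])&(Y<yr[1])&(Z>.015)&(Z<.25)
    for y in np.arange(yr[0],yr[1],.02):
        k=m&(Y>y)&(Y<y+.02)
        if k.sum()>15: print(round(y,2),k.sum(),np.percentile(Z[k],[5,50,95]).round(3))
E
python3 - <<'E'
from h import *
print(pose(),ctrl.sense()["contact_force"]);tilt(imaging.grab_frame("side"))
E
```

```text
(array([ 0.55926521, -0.06617547,  0.07270038]), np.float64(5.610473034562346), np.float64(0.006019782042730387)) [ 0.23149877  0.10111148 -4.82986671]
-0.13 858 [0.052 0.097 0.237]
-0.11 1115 [0.084 0.195 0.235]
-0.09 348 [0.044 0.177 0.248]
-0.07 18 [0.039 0.04  0.045]
-0.05 96 [0.038 0.039 0.044]
-0.03 136 [0.037 0.039 0.041]
```

Request:
jog_arm:
  rows:
    - [1,[0,0,0],0]
    - [1,[0,0,0],0]
    - [1,[0,0,0],0]
    - [1,[0,0,0],0]
    - [1,[0,0,0],0]
    - [1,[0,0,0],0]
    - [1,[0,0,0],0]
    - [1,[0,0,0],0]
    - [1,[0,0,0],0]
    - [1,[0,0,0],0]
  squeeze: 7

```text
time: 15.77
eef_pos: [0.5593, -0.0662, 0.0727]
eef_rot: [2.11, 2.327, -0.0]
contact_force: [0.1, -0.1, -2.3]
finger_gap: 0.5
grip_force: 7.0
```

```bash
python3 - <<'E'
from h import *
print(pose(),ctrl.sense()["contact_force"]);tilt(imaging.grab_frame("side"))
E
```

```text
(array([ 0.55934214, -0.06623089,  0.07270333]), np.float64(5.609505051953111), np.float64(0.008154322823894911)) [ 0.06367977 -0.08461135 -2.33984043]
-0.13 829 [0.049 0.096 0.238]
-0.11 1145 [0.08  0.194 0.235]
-0.09 355 [0.042 0.177 0.248]
-0.07 22 [0.031 0.033 0.035]
-0.05 124 [0.028 0.03  0.035]
-0.03 43 [0.027 0.028 0.03 ]
```

Request:
jog_arm:
  rows:
    - [1,[0,0,-0.08],0]
    - [1,[0,0,-0.08],0]
    - [1,[0,0,-0.08],0]
    - [1,[0,0,-0.08],0]
    - [1,[0,0,-0.08],0]
    - [1,[0,0,-0.08],0]
    - [1,[0,0,-0.08],0]
    - [1,[0,0,-0.08],0]
    - [1,[0,0,-0.08],0]
    - [1,[0,0,0],0]

```text
time: 16.65
eef_pos: [0.5595, -0.0661, 0.1021]
eef_rot: [2.11, 2.327, 0.001]
contact_force: [0.8, 1.2, -4.2]
finger_gap: 0.5
grip_force: 7.0
```

```bash
python3 - <<'E'
from h import *
print(pose(),ctrl.sense()["contact_force"]);f=imaging.grab_frame("side");tilt(f)
cv2.imwrite("pics/c.png",cv2.resize(f["img"][110:270,190:350],(600,600))[:,:,::-1])
E
```

```text
(array([ 0.55949016, -0.06612313,  0.10212502]), np.float64(5.600640362492149), np.float64(0.03220773411022393)) [ 0.77806243  1.20836621 -4.16825509]
-0.13 684 [0.073 0.119 0.238]
-0.11 1113 [0.063 0.216 0.246]
-0.09 246 [0.05  0.197 0.207]
-0.07 151 [0.04  0.043 0.051]
-0.05 189 [0.035 0.038 0.041]
-0.03 106 [0.033 0.035 0.036]
```

View pics/c.png

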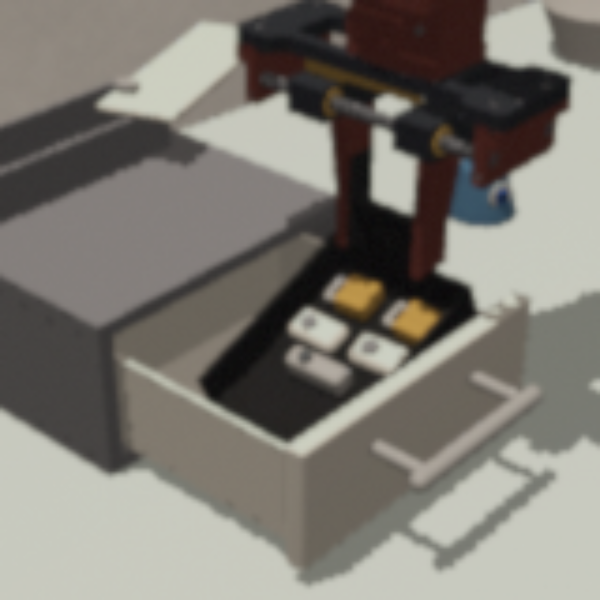

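The picture shows the dish tilted about 20° at (370,320), with its lip down in the drawer and the five parts still in it. It pivots as planned, so I loosen the grip a little and raise further.

Request:
jog_arm:
  rows:
    - [1,[0,0,0],0]
    - [1,[0,0,0],0]
    - [1,[0,0,0],0]
    - [1,[0,0,-0.08],0]
    - [1,[0,0,-0.08],0]
    - [1,[0,0,-0.08],0]
    - [1,[0,0,-0.08],0]
    - [1,[0,0,-0.08],0]
    - [1,[0,0,0],0]
    - [1,[0,0,0],0]
  squeeze: 5

```text
time: 17.53
eef_pos: [0.5598, -0.0666, 0.1181]
eef_rot: [2.109, 2.326, 0.0]
contact_force: [0.1, -0.7, -1.4]
finger_gap: 0.503
grip_force: 5.0
```

```bash
python3 - <<'E'
from h import *
print(pose(),ctrl.sense()["contact_force"]);f=imaging.grab_frame("side");tilt(f)
E
```

```text
(array([ 0.55976908, -0.06657114,  0.11805411]), np.float64(5.610663943756455), np.float64(0.07994178604774496)) [ 0.05170568 -0.6885321  -1.4030342 ]
-0.13 544 [0.072 0.144 0.242]
-0.11 876 [0.062 0.214 0.247]
-0.09 364 [0.044 0.208 0.223]
-0.07 232 [0.033 0.038 0.046]
-0.05 121 [0.027 0.03  0.034]
```

```bash
python3 - <<'E'
from h import *
f=imaging.grab_frame("side")
cv2.imwrite("pics/d.png",cv2.resize(f["img"][110:270,190:350],(600,600),interpolation=cv2.INTER_CUBIC)[:,:,::-1])
E
```

```text
(no output)
```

View pics/d.png

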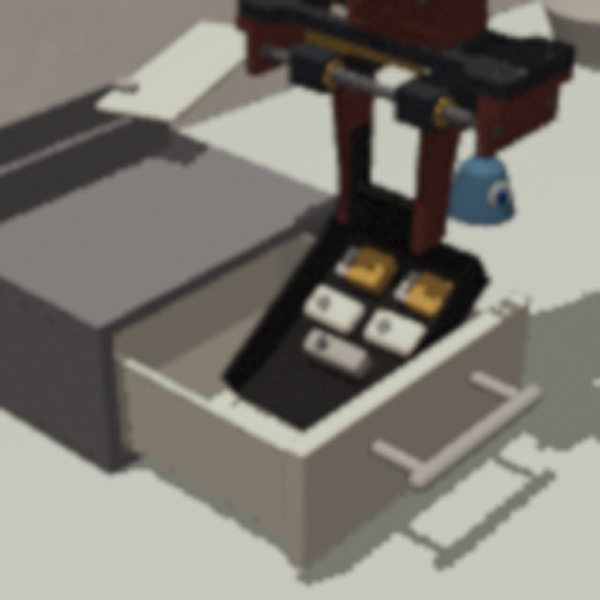

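```bash
python3 - <<'E'
from h import *
f=imaging.grab_frame("side");P=cloud(f);I=f["img"].astype(int);X=P[...,:2]@EX;Y=P[...,:2]@EY;Z=P[...,2]
q,ph,_=pose();print("grip X,Y",q[:2]@EX,q[:2]@EY,"tip z",q[2])
m=(I.max(2)<60)&(X>.515)&(X<.585)&(Y>-.1)&(Y<.03)&(Z>.018)&(Z<.09)
A=np.c_[Y[m],np.ones(m.sum())]
for it in range(4):
    c=np.linalg.lstsq(A,Z[m],rcond=None)[0]; r=abs(A@c-Z[m]); print(m.sum(),c.round(4),"tilt",np.degrees(np.arctan(-c[0])).round(1),np.median(r).round(4)); mm=m.copy(); mm[m]=r<.006; m=mm; A=np.c_[Y[m],np.ones(m.sum())]
print("floor Y range",np.percentile(Y[m],[1,99]).round(3),"Z",np.percentile(Z[m],[1,99]).round(3))
t=(I.max(2)<60)&(X>.54)&(X<.57)&(Y>-.16)&(Y<-.06)&(Z>.07)&(Z<.17)
h=np.percentile(Z[t],[5,50,95,99]).round(3);print("tab Z",h,t.sum());k=t&(Z>h[2]-.004);print("tab top Y",np.median(Y[k]).round(4))
k=(X>.5)&(X<.61)&(Y>-.02)&(Y<.025)&(Z<.07)&(I.max(2)>90);print(k.sum())
E
```

```text
grip X,Y 0.551277944625759 -0.11807086802664345 tip z 0.11790259382102267
434 [-0.5705  0.0043] tilt 29.7 0.0012
422 [-0.5627  0.0045] tilt 29.4 0.0011
420 [-0.562   0.0045] tilt 29.3 0.0011
420 [-0.562   0.0045] tilt 29.3 0.0011
floor Y range [-0.096 -0.039] Z [0.027 0.061]
tab Z [0.072 0.108 0.147 0.148] 259
tab top Y -0.1072
123
```

The dish is tilted 29°, and the tab has slipped about 10 mm in the light grip. I grip harder and lever the lip against the drawer's +y wall to tilt it further.

Request:
jog_arm:
  rows:
    - [1,[0,0,0],0]
    - [1,[0,0,0],0]
    - [1,[0,0,-0.1],0]
    - [1,[0.2,0,-0.02],0]
    - [1,[0.2,0,0],0]
    - [1,[0.2,0,0],0]
    - [1,[0.2,0,0],0]
    - [1,[0.2,0,0],0]
    - [1,[0.2,0,0],0]
    - [1,[0.2,0,0],0]
  squeeze: 14

```text
time: 18.52
eef_pos: [0.5536, -0.0097, 0.1223]
eef_rot: [2.109, 2.328, -0.001]
contact_force: [-0.2, -2.7, -1.9]
finger_gap: 0.498
grip_force: 14.0
```

Request:
jog_arm:
  rows:
    - [1,[0.17,0,-0.07],0]
    - [1,[0.17,0,-0.07],0]
    - [1,[0.17,0,-0.08],0]
    - [1,[0.17,0,-0.08],0]
    - [1,[0.17,0,-0.08],0]
    - [1,[0.17,0,-0.08],0]
    - [1,[0.17,0,-0.08],0]
    - [1,[0.17,0,-0.08],0]
    - [1,[0,0,0],0]
    - [1,[0,0,0],0]

```text
time: 19.35
eef_pos: [0.5483, 0.0443, 0.1471]
eef_rot: [-2.109, -2.328, 0.0]
contact_force: [0.3, -1.2, -4.1]
finger_gap: 0.496
grip_force: 14.0
```

```bash
python3 - <<'E'
from h import *
f=imaging.grab_frame("side");P=cloud(f);I=f["img"].astype(int);X=P[...,:2]@EX;Y=P[...,:2]@EY;Z=P[...,2]
q,ph,_=pose();print("grip X,Y",q[:2]@EX,q[:2]@EY,"tip z",q[2],ctrl.sense()["contact_force"])
m=(I.max(2)<60)&(X>.515)&(X<.585)&(Y>-.1)&(Y<.03)&(Z>.018)&(Z<.12)
for lo in np.arange(-.1,.03,.015):
    k=m&(Y>lo)&(Y<lo+.015); print(round(lo,3),k.sum(),np.percentile(Z[k],[5,50,95]).round(3) if k.any() else "")
cv2.imwrite("pics/e.png",cv2.resize(f["img"][110:270,190:350],(600,600),interpolation=cv2.INTER_CUBIC)[:,:,::-1])
E
```

```text
grip X,Y 0.5500760140300313 -0.006859472746557668 tip z 0.14701796179249368 [ 0.19516831 -0.84427684 -5.07677835]
-0.1 0 
-0.085 0 
-0.07 0 
-0.055 91 [0.111 0.116 0.12 ]
-0.04 427 [0.084 0.098 0.112]
-0.025 234 [0.061 0.076 0.084]
-0.01 17 [0.049 0.052 0.055]
0.005 0 
0.02 0
```

View pics/e.png

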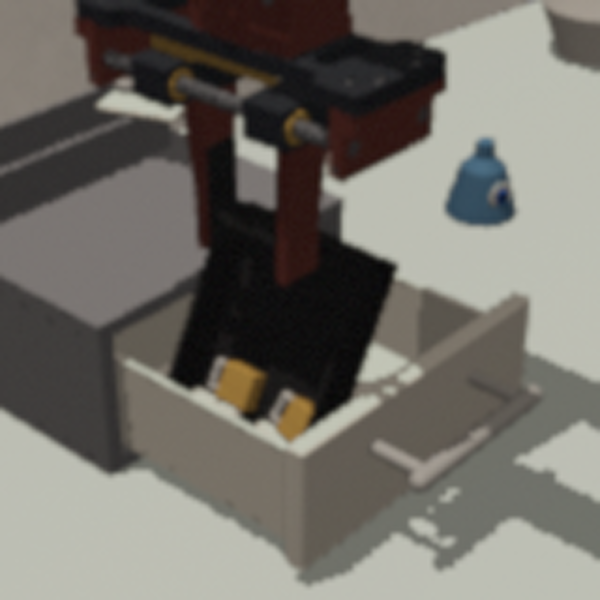

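The picture shows the dish at about 55°. The parts have slid down to the lip against the drawer's wall, with the padlocks at (240,385) and (295,415). I back off and up so that they drop.

Request:
jog_arm:
  rows:
    - [1,[-0.1,0,-0.05],0]
    - [1,[-0.2,0,-0.1],0]
    - [1,[-0.2,0,-0.1],0]
    - [1,[-0.2,0,-0.1],0]
    - [1,[-0.2,0,-0.1],0]
    - [1,[-0.2,0,-0.1],0]
    - [1,[-0.2,0,-0.1],0]
    - [1,[-0.2,0,-0.1],0]
    - [1,[0,0,0],0]
    - [1,[0,0,0],0]

```text
time: 20.23
eef_pos: [0.5547, -0.0165, 0.1774]
eef_rot: [2.111, 2.326, 0.001]
contact_force: [-0.3, -0.5, -2.9]
finger_gap: 0.495
grip_force: 14.0
```

```bash
python3 - <<'E'
from h import *
f=imaging.grab_frame("side");print(ctrl.sense()["contact_force"],pose())
t=imaging.grab_frame("top")
cv2.imwrite("pics/f.png",np.hstack([cv2.resize(f["img"][110:270,190:350],(400,400),interpolation=cv2.INTER_CUBIC),cv2.resize(t["img"][120:280,200:360],(400,400),interpolation=cv2.INTER_CUBIC)])[:,:,::-1])
E
```

```text
[-0.12929137 -0.7443024  -3.26031699] (array([ 0.55430661, -0.01609584,  0.1770957 ]), np.float64(5.572219673249675), np.float64(0.014340227970304828))
```

View pics/f.png

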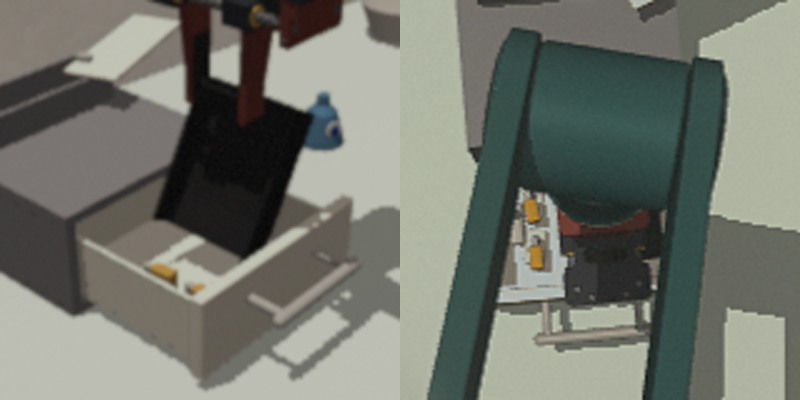

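Side view: the dish is empty at (235,170), with padlocks in the drawer at (165,272) and (195,288). In the top view the padlocks (533,210), (537,258) and pale parts beside them lie in the drawer. I take the dish up and back to the mat.

```bash
python3 - <<'E'
from h import *
p,ph,_=pose();p2=[p[0],p[1],.245]
plan([(*p2,ph,8)],c=1)
plan([(.4545,.3244,.20,72,20)],c=1,p=p2)
E
```

```text
[[1,[0.0,0.0,-0.21],-0.0],[1,[0.0,0.0,-0.21],-0.0],[1,[0.0,0.0,-0.21],-0.0],[1,[0.0,0.0,-0.21],-0.0],[1,[0.0,0.0,-0.21],-0.0],[1,[0.0,0.0,-0.21],-0.0],[1,[0.0,0.0,-0.21],-0.0],[1,[0.0,0.0,-0.21],-0.0],[1,[0,0,0],0],[1,[0,0,0],0]]
[[1,[0.44,-0.08,0.06],-0.55],[1,[0.44,-0.06,0.06],-0.55],[1,[0.44,-0.03,0.06],-0.55],[1,[0.44,-0.01,0.06],-0.55],[1,[0.44,0.02,0.06],-0.55],[1,[0.44,0.05,0.06],-0.55],[1,[0.44,0.07,0.06],-0.55],[1,[0.43,0.1,0.06],-0.55],[1,[0.43,0.12,0.06],-0.55],[1,[0.42,0.15,0.06],-0.55]]
[[1,[0.41,0.17,0.06],-0.55],[1,[0.4,0.19,0.06],-0.55],[1,[0.39,0.22,0.06],-0.55],[1,[0.37,0.24,0.06],-0.55],[1,[0.36,0.26,0.06],-0.55],[1,[0.34,0.28,0.06],-0.55],[1,[0.33,0.3,0.06],-0.55],[1,[0.31,0.32,0.06],-0.55],[1,[0.29,0.33,0.06],-0.55],[1,[0.27,0.35,0.06],-0.55]]
```

Request:
jog_arm:
  rows:
    - [1,[0,0,0],0]
    - [1,[0,0,-0.1],0]
    - [1,[0,0,-0.22],0]
    - [1,[0,0,-0.22],0]
    - [1,[0,0,-0.22],0]
    - [1,[0,0,-0.22],0]
    - [1,[0,0,-0.22],0]
    - [1,[0,0,-0.22],0]
    - [1,[0,0,-0.22],0]
    - [1,[0,0,-0.06],0]
  squeeze: 40

```text
time: 21.17
eef_pos: [0.5553, -0.0162, 0.2471]
eef_rot: [2.109, 2.326, 0.002]
contact_force: [0.5, -0.0, -2.9]
finger_gap: 0.5
grip_force: 40.0
```

Request:
jog_arm:
  rows:
    - [1,[0.44,-0.08,0.06],-0.55]
    - [1,[0.44,-0.06,0.06],-0.55]
    - [1,[0.44,-0.03,0.06],-0.55]
    - [1,[0.44,-0.01,0.06],-0.55]
    - [1,[0.44,0.02,0.06],-0.55]
    - [1,[0.44,0.05,0.06],-0.55]
    - [1,[0.44,0.07,0.06],-0.55]
    - [1,[0.43,0.1,0.06],-0.55]
    - [1,[0.43,0.12,0.06],-0.55]
    - [1,[0.42,0.15,0.06],-0.55]

```text
time: 22.0
eef_pos: [0.5046, 0.1551, 0.2209]
eef_rot: [-1.358, -2.832, 0.0]
contact_force: [0.4, -0.6, -2.8]
finger_gap: 0.494
grip_force: 40.0
```

Request:
jog_arm:
  rows:
    - [1,[0.41,0.17,0.06],-0.55]
    - [1,[0.4,0.19,0.06],-0.55]
    - [1,[0.39,0.22,0.06],-0.55]
    - [1,[0.37,0.24,0.06],-0.55]
    - [1,[0.36,0.26,0.06],-0.55]
    - [1,[0.34,0.28,0.06],-0.55]
    - [1,[0.33,0.3,0.06],-0.55]
    - [1,[0.31,0.32,0.06],-0.55]
    - [1,[0.29,0.33,0.06],-0.55]
    - [1,[0.27,0.35,0.06],-0.55]

```text
time: 22.83
eef_pos: [0.4558, 0.3256, 0.1969]
eef_rot: [-0.498, -3.102, 0.001]
contact_force: [-0.1, -0.1, -2.5]
finger_gap: 0.5
grip_force: 40.0
```

```bash
python3 - <<'E'
from h import *
f=imaging.grab_frame("side");t=imaging.grab_frame("top")
q,ph,_=pose();print(q,ph)
P=cloud(f);I=f["img"].astype(int)
a=np.radians(ph-90);dx=np.array([np.cos(a),np.sin(a)]);dy=np.array([-np.sin(a),np.cos(a)])
s=(P[...,:2]-q[:2])@dx;u=(P[...,:2]-q[:2])@dy;Z=P[...,2]
m=(I.max(2)<65)&(abs(u)<.042)&(s>-.1)&(s<.06)&(Z>.02)&(Z<q[2]-.01)
for z in np.arange(.03,q[2],.015):
    k=m&(Z>z)&(Z<z+.015)
    if k.any(): print(round(z,3),k.sum(),np.percentile(s[k],[5,50,95]).round(3))
print("zmin",np.percentile(Z[m],1))
Pt=cloud(t)
for n in("padlock0","fob0","baglock"):
    for nm,fr,PP in(("top",t,Pt),("side",f,P)):
        for r in imaging.regions_of(fr,n):
            k=PP[r["mask"]];k=k[~np.isnan(k[:,0])]
            c=np.median(k,0);print(nm,n,round(r["confidence"],2),"floor-frame",((c[:2]@EX)-.569).round(3),((c[:2]@EY)+.0565).round(3),c[2].round(3))
cv2.imwrite("pics/g.png",np.hstack([cv2.resize(f["img"][110:390,60:340],(400,400),interpolation=cv2.INTER_AREA),cv2.resize(t["img"][140:240,210:310],(400,400),interpolation=cv2.INTER_CUBIC)])[:,:,::-1])
E
```

```text
[0.45529557 0.32677749 0.19661885] 71.7987018418499
0.075 515 [-0.014 -0.01  -0.006]
0.09 888 [-0.007 -0.001  0.004]
0.105 773 [0.004 0.008 0.012]
0.12 801 [0.012 0.016 0.02 ]
0.135 801 [0.02  0.024 0.029]
0.15 779 [0.028 0.032 0.036]
0.165 509 [0.036 0.04  0.043]
0.18 41 [0.044 0.046 0.047]
zmin 0.08217855465874711
top padlock0 0.36 floor-frame -0.006 0.047 0.048
side padlock0 0.15 floor-frame 0.076 -0.29 0.024
top fob0 0.6 floor-frame -0.037 0.047 0.027
top fob0 0.52 floor-frame 0.012 0.042 0.027
top baglock 0.41 floor-frame -0.015 0.063 0.032
top baglock 0.4 floor-frame -0.21 0.257 0.013
side baglock 0.61 floor-frame -0.212 0.262 0.014
side baglock 0.31 floor-frame -0.072 0.336 0.133
```

View pics/g.png

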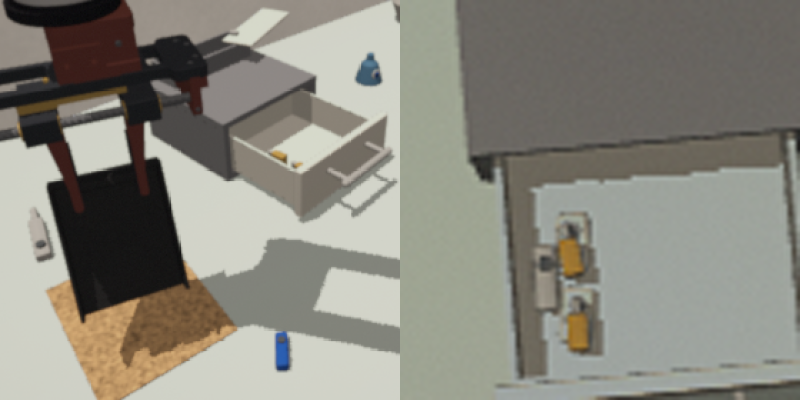

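The picture's right half shows the drawer with all five parts: the baglock at (545,275), and padlocks lying on the fobs at (570,255) and (577,325). The left half shows the empty dish over the mat, with its lip at (130,310). I now set the lip down and lay the dish flat.

Request:
jog_arm:
  rows:
    - [1,[0.12,0,0.2],0]
    - [1,[0.12,0,0.2],0]
    - [1,[0.12,0,0.2],0]
    - [1,[0.12,0,0.2],0]
    - [1,[0,0,0.2],0]
    - [1,[0,0,0.2],0]
    - [1,[0,0,0.2],0]
    - [1,[0,0,0.2],0]
    - [1,[0,0,0.15],0]
    - [1,[0,0,0.05],0]

```text
time: 24.07
eef_pos: [0.4381, 0.3308, 0.1241]
eef_rot: [-0.502, -3.101, 0.001]
contact_force: [-0.2, -0.9, 4.6]
finger_gap: 0.5
grip_force: 40.0
```

Request:
jog_arm:
  rows:
    - [1,[0,0,0],0]
    - [1,[-0.34,0,0.05],0]
    - [1,[-0.34,0,0.05],0]
    - [1,[-0.3,0,0.1],0]
    - [1,[-0.3,0,0.1],0]
    - [1,[-0.27,0,0.15],0]
    - [1,[-0.27,0,0.15],0]
    - [1,[-0.24,0,0.19],0]
    - [1,[-0.24,0,0.19],0]
    - [1,[0,0,0],0]
  squeeze: 9

```text
time: 24.9
eef_pos: [0.5271, 0.301, 0.0841]
eef_rot: [-0.504, -3.101, 0.001]
contact_force: [0.9, -0.2, -1.7]
finger_gap: 0.505
grip_force: 9.0
```

```bash
cat >> h.py <<'E'
def prof():
    f=imaging.grab_frame("side");q,ph,_=pose();print(q,ph,ctrl.sense()["contact_force"])
    P=cloud(f);I=f["img"].astype(int);a=np.radians(ph-90);dx=np.array([np.cos(a),np.sin(a)]);dy=np.array([-np.sin(a),np.cos(a)])
    s=(P[...,:2]-q[:2])@dx;u=(P[...,:2]-q[:2])@dy;Z=P[...,2]
    m=(I.max(2)<65)&(abs(u)<.042)&(s>-.16)&(s<.03)&(Z>.006)&(Z<q[2]+.03)
    for lo in np.arange(-.16,.03,.015):
        k=m&(s>lo)&(s<lo+.015)
        if k.sum()>10: print(round(lo,3),k.sum(),np.percentile(Z[k],[5,50,95]).round(3))
E
python3 -c "
from h import *
prof()"
```

```text
[0.52549606 0.30114902 0.08439361] 71.54680856114123 [ 0.16646991  0.75796315 -2.97812733]
-0.1 543 [0.011 0.013 0.015]
-0.085 566 [0.014 0.016 0.018]
-0.07 588 [0.017 0.02  0.023]
-0.055 566 [0.022 0.025 0.028]
-0.04 552 [0.028 0.031 0.034]
-0.025 555 [0.033 0.036 0.041]
-0.01 1032 [0.04  0.085 0.113]
0.005 930 [0.045 0.051 0.078]
```

Request:
jog_arm:
  rows:
    - [1,[-0.14,0,0.13],0]
    - [1,[-0.14,0,0.14],0]
    - [1,[-0.13,0,0.15],0]
    - [1,[-0.11,0,0.15],0]
    - [1,[-0.1,0,0.16],0]
    - [1,[-0.09,0,0.16],0]
    - [1,[0,0,0.05],0]
    - [1,[0,0,0],0]
    - [1,[0,0,0],0]
    - [1,[0,0,0],0]

```text
time: 25.78
eef_pos: [0.5521, 0.293, 0.0483]
eef_rot: [-0.502, -3.101, 0.0]
contact_force: [-0.4, 0.8, -3.5]
finger_gap: 0.5
grip_force: 9.0
```

```bash
python3 -c "
from h import *
prof()"
```

```text
[0.55206579 0.2930084  0.04837576] 71.6185946718428 [ 0.82755077 -0.95146373 -3.08371172]
-0.13 349 [0.01  0.012 0.014]
-0.115 428 [0.009 0.011 0.012]
-0.1 441 [0.007 0.009 0.01 ]
-0.085 436 [0.008 0.009 0.01 ]
-0.07 413 [0.008 0.009 0.011]
-0.055 398 [0.008 0.01  0.011]
-0.04 369 [0.009 0.01  0.012]
-0.025 445 [0.009 0.011 0.072]
-0.01 1401 [0.011 0.034 0.076]
```

```bash
python3 - <<'E'
from h import *
q,ph,_=pose();p=[q[0],q[1],.168]
plan([(.4035,-.0193,.15,5.3,15),(.4035,-.0193,.045,5.3,5)],c=1,p=p)
E
```

```text
[[1,[0.07,-0.57,0.03],0.74],[1,[0.03,-0.58,0.03],0.74],[1,[-0.02,-0.58,0.03],0.74],[1,[-0.06,-0.57,0.03],0.74],[1,[-0.11,-0.57,0.03],0.74],[1,[-0.15,-0.56,0.03],0.74],[1,[-0.19,-0.54,0.03],0.74],[1,[-0.23,-0.53,0.03],0.74],[1,[-0.27,-0.51,0.03],0.74],[1,[-0.31,-0.48,0.03],0.74]]
[[1,[-0.35,-0.46,0.03],0.74],[1,[-0.38,-0.43,0.03],0.74],[1,[-0.41,-0.4,0.03],0.74],[1,[-0.44,-0.37,0.03],0.74],[1,[-0.47,-0.33,0.03],0.74],[1,[0.0,0.0,0.52],-0.0],[1,[0.0,0.0,0.52],-0.0],[1,[0.0,0.0,0.52],-0.0],[1,[0.0,0.0,0.52],-0.0],[1,[0.0,0.0,0.52],-0.0]]
```

Request:
jog_arm:
  rows:
    - [-1,[0,0,0],0]
    - [-1,[0,0,0],0]
    - [-1,[0,0,0],0]
    - [-1,[0,0,0],0]
    - [-1,[0,0,-0.1],0]
    - [-1,[0,0,-0.4],0]
    - [-1,[0,0,-0.5],0]
    - [-1,[0,0,-0.7],0]
    - [-1,[0,0,-0.7],0]
    - [-1,[0,0,-0.6],0]

```text
time: 26.67
eef_pos: [0.5525, 0.293, 0.1704]
eef_rot: [0.502, 3.1, 0.001]
contact_force: [-0.2, 0.7, 0.5]
finger_gap: 1.0
grip_force: 0.0
```

```bash
python3 - <<'E'
from h import *
print(pose())
for n in("side","top"):
    f=imaging.grab_frame(n);P=cloud(f);I=f["img"].astype(int)
    reg=(P[...,0]>.38)&(P[...,0]<.62)&(P[...,1]>.2)&(P[...,1]<.43)
    m=reg&(I.max(2)<70)&(P[...,2]>.002)&(P[...,2]<.085);q=P[m]
    print(n,cv2.minAreaRect((q[:,:2]*1000).astype(np.float32)),q[:,2].max())
    k=reg&(I.max(2)<65)&(P[...,2]>.002)&(P[...,2]<.012);q=P[k];c,*_=np.linalg.lstsq(np.c_[q[:,:2],np.ones(len(q))],q[:,2],rcond=None);print(c,np.median(q[:,2]))
E
```

```text
(array([0.55249063, 0.29303899, 0.17037657]), np.float64(71.60887702788268), np.float64(0.05654956698687637))
side ((505.639404296875, 305.5286560058594), (102.08472442626953, 155.10610961914062), 71.84678649902344) 0.07512876564211907
[-0.01758224  0.00589371  0.01487831] 0.007749140650507524
top ((494.17913818359375, 308.734375), (98.54572296142578, 129.5521240234375), 71.47232818603516) 0.033879063966423706
[-0.02453178 -0.00657677  0.02078474] 0.006883824877048195
```

The dish stands flat at (0.494, 0.309), within a few mm of the mat's centre. Next I push the drawer shut.

Request:
jog_arm:
  rows:
    - [1,[0.07,-0.57,0.03],0.74]
    - [1,[0.03,-0.58,0.03],0.74]
    - [1,[-0.02,-0.58,0.03],0.74]
    - [1,[-0.06,-0.57,0.03],0.74]
    - [1,[-0.11,-0.57,0.03],0.74]
    - [1,[-0.15,-0.56,0.03],0.74]
    - [1,[-0.19,-0.54,0.03],0.74]
    - [1,[-0.23,-0.53,0.03],0.74]
    - [1,[-0.27,-0.51,0.03],0.74]
    - [1,[-0.31,-0.48,0.03],0.74]
  squeeze: 20

```text
time: 27.6
eef_pos: [0.4513, 0.084, 0.1557]
eef_rot: [-1.641, -2.678, 0.001]
contact_force: [-0.4, -1.1, 0.6]
finger_gap: 0.281
grip_force: 0.0
```

Request:
jog_arm:
  rows:
    - [1,[-0.35,-0.46,0.03],0.74]
    - [1,[-0.38,-0.43,0.03],0.74]
    - [1,[-0.41,-0.4,0.03],0.74]
    - [1,[-0.44,-0.37,0.03],0.74]
    - [1,[-0.47,-0.33,0.03],0.74]
    - [1,[0,0,0],0]
    - [1,[0,0,0],0]
    - [1,[0,0,0],0]
    - [1,[0,0,0],0]
    - [1,[0,0,0],0]

```text
time: 28.43
eef_pos: [0.403, -0.0179, 0.1503]
eef_rot: [2.12, 2.318, 0.0]
contact_force: [0.2, 0.7, 0.0]
finger_gap: 0.006
grip_force: 0.0
```

```bash
python3 - <<'E'
from h import *
q,ph,_=pose();print(q,ph,"X,Y",q[:2]@EX,q[:2]@EY,ctrl.sense()["finger_gap"])
plan([(.4035,-.0193,.15,5.3,2),(.4035,-.0193,.05,5.3,8)],c=1)
E
```

```text
[ 0.40296301 -0.01786394  0.15026064] 5.114606634362867 X,Y 0.3995901225966096 -0.05500949169299743 0.005621243696568787
[[1,[-0.02,0.01,0.0],-0.02],[1,[-0.02,0.01,0.0],-0.02],[1,[0.0,0.0,0.31],-0.0],[1,[0.0,0.0,0.31],-0.0],[1,[0.0,0.0,0.31],-0.0],[1,[0.0,0.0,0.31],-0.0],[1,[0.0,0.0,0.31],-0.0],[1,[0.0,0.0,0.31],-0.0],[1,[0.0,0.0,0.31],-0.0],[1,[0.0,0.0,0.31],-0.0]]
```

Request:
jog_arm:
  rows:
    - [1,[-0.02,0.01,0],-0.02]
    - [1,[-0.02,0.01,0],-0.02]
    - [1,[0,0,0.31],0]
    - [1,[0,0,0.31],0]
    - [1,[0,0,0.31],0]
    - [1,[0,0,0.31],0]
    - [1,[0,0,0.31],0]
    - [1,[0,0,0.31],0]
    - [1,[0,0,0.31],0]
    - [1,[0,0,0.31],0]

```text
time: 29.27
eef_pos: [0.4039, -0.02, 0.0505]
eef_rot: [2.116, 2.321, 0.0]
contact_force: [-0.1, 0.3, -0.5]
finger_gap: 0.005
grip_force: 0.0
```

Request:
jog_arm:
  rows:
    - [1,[0,0.2,0],0]
    - [1,[0,0.2,0],0]
    - [1,[0,0.2,0],0]
    - [1,[0,0.2,0],0]
    - [1,[0,0.2,0],0]
    - [1,[0,0.2,0],0]
    - [1,[0,0.2,0],0]
    - [1,[0,0.2,0],0]
    - [1,[0,0.2,0],0]
    - [1,[0,0.2,0],0]

```text
time: 30.1
eef_pos: [0.4839, -0.0127, 0.0511]
eef_rot: [-2.117, -2.321, 0.0]
contact_force: [-2.1, -0.3, 1.2]
finger_gap: 0.003
grip_force: 0.7
```

Request:
jog_arm:
  rows:
    - [1,[0,0.2,0],0]
    - [1,[0,0.2,0],0]
    - [1,[0,0.2,0],0]
    - [1,[0,0.2,0],0]
    - [1,[0,0.2,0],0]
    - [1,[0,0.2,0],0]
    - [1,[0,0.2,0],0]
    - [1,[0,0.15,0],0]
    - [1,[0,0.1,0],0]
    - [1,[0,0,0],0]

```text
time: 30.93
eef_pos: [0.5504, -0.0068, 0.0511]
eef_rot: [2.116, 2.32, 0.001]
contact_force: [-0.5, 0.3, -0.0]
finger_gap: 0.009
grip_force: 0.0
```

```bash
python3 - <<'E'
from h import *
q,ph,_=pose();print(q,ph,"X,Y",q[:2]@EX,q[:2]@EY,ctrl.sense()["contact_force"])
f=imaging.grab_frame("side");P=cloud(f).reshape(-1,3);P=P[~np.isnan(P[:,0])];X=P[:,:2]@EX;Y=P[:,:2]@EY;Z=P[:,2]
k=(X>.575)&(X<.63)&(Y>-.14)&(Y<.03)&(Z>.05)&(Z<.085);h,e=np.histogram(X[k],bins=np.arange(.575,.63,.003));print(dict(zip(e.round(3).tolist(),h.tolist())))
E
```

```text
[ 0.5503973  -0.00682805  0.0511442 ] 5.255361701429397 X,Y 0.5474134720936652 -0.05763937708895809 [-0.48361465  0.33667867 -0.04141306]
{0.575: 7, 0.578: 4, 0.581: 3, 0.584: 5, 0.587: 3, 0.59: 5, 0.593: 9, 0.596: 457, 0.599: 79, 0.602: 0, 0.605: 0, 0.608: 0, 0.611: 0, 0.614: 0, 0.617: 0, 0.62: 0, 0.623: 2, 0.626: 1}
```

Request:
jog_arm:
  rows:
    - [1,[0,0.06,0],0]
    - [1,[0,0.06,0],0]
    - [1,[0,0.04,0],0]
    - [1,[0,0.04,0],0]
    - [1,[0,0.03,0],0]
    - [1,[0,0,0],0]
    - [1,[0,0,0],0]
    - [1,[0,0,0],0]
    - [1,[0,0,0],0]
    - [1,[0,0,0],0]

```text
time: 31.82
eef_pos: [0.5582, -0.006, 0.0512]
eef_rot: [2.117, 2.32, 0.0]
contact_force: [-0.6, -0.6, -0.6]
finger_gap: 0.006
grip_force: 0.0
```

Request:
jog_arm:
  rows:
    - [1,[0,0.03,0],0]
    - [1,[0,0.03,0],0]
    - [1,[0,0.03,0],0]
    - [1,[0,0.03,0],0]
    - [1,[0,0,0],0]
    - [1,[0,0,0],0]
    - [1,[0,0,0],0]
    - [1,[0,0,0],0]
    - [1,[0,0,0],0]
    - [1,[0,0,0],0]

```text
time: 32.65
eef_pos: [0.56, -0.0055, 0.0508]
eef_rot: [-2.115, -2.319, 0.006]
contact_force: [-6.8, -2.2, 5.9]
finger_gap: 0.004
grip_force: 3.6
```

```bash
python3 - <<'E'
from h import *
q,ph,_=pose();print(q,ph,"X,Y",q[:2]@EX,q[:2]@EY,ctrl.sense()["contact_force"])
f=imaging.grab_frame("side");P=cloud(f).reshape(-1,3);P=P[~np.isnan(P[:,0])];X=P[:,:2]@EX;Y=P[:,:2]@EY;Z=P[:,2]
k=(X>.575)&(X<.63)&(Y>-.14)&(Y<.03)&(Z>.05)&(Z<.085);h,e=np.histogram(X[k],bins=np.arange(.575,.63,.003));print(dict(zip(e.round(3).tolist(),h.tolist())))
P0=np.load("side.npz")["P"].reshape(-1,3);X=P0[:,:2]@EX;Y=P0[:,:2]@EY;Z=P0[:,2];k=(X>.575)&(X<.63)&(Y>-.14)&(Y<.03)&(Z>.05)&(Z<.085);h,e=np.histogram(X[k],bins=np.arange(.575,.63,.003));print(dict(zip(e.round(3).tolist(),h.tolist())))
E
```

```text
[ 0.56000693 -0.00554242  0.05079474] 5.268617183597752 X,Y 0.5571007745094961 -0.05724689311855876 [-6.75122086 -2.1784225   5.86207913]
{0.575: 5, 0.578: 4, 0.581: 3, 0.584: 5, 0.587: 4, 0.59: 4, 0.593: 5, 0.596: 4, 0.599: 5, 0.602: 6, 0.605: 442, 0.608: 91, 0.611: 0, 0.614: 0, 0.617: 0, 0.62: 0, 0.623: 0, 0.626: 0}
{0.575: 6, 0.578: 8, 0.581: 8, 0.584: 10, 0.587: 8, 0.59: 8, 0.593: 6, 0.596: 10, 0.599: 10, 0.602: 205, 0.605: 523, 0.608: 0, 0.611: 0, 0.614: 0, 0.617: 0, 0.62: 0, 0.623: 0, 0.626: 0}
```

Request:
jog_arm:
  rows:
    - [1,[0,0.03,0],0]
    - [1,[0,0,0],0]
    - [1,[0,-0.2,0],0]
    - [1,[0,-0.5,0],0]
    - [1,[0,-0.5,0],0]
    - [1,[0,0,-0.6],0]
    - [1,[0,0,-0.9],0]
    - [1,[0,0,-0.9],0]
    - [1,[0,0,-0.6],0]
    - [1,[0,0,0],0]

```text
time: 33.53
eef_pos: [0.5204, -0.0102, 0.1764]
eef_rot: [2.111, 2.314, 0.01]
contact_force: [0.5, 0.2, 0.7]
finger_gap: 0.006
grip_force: 0.0
```

Request:
jog_arm:
  rows:
    - [1,[0,0,0],0]
    - [1,[0,0,0],0]
    - [1,[0,0,0],0]
    - [1,[0,0,0],0]
    - [1,[0,0,0],0]
    - [1,[0,0,0],0]
    - [1,[0,0,0],0]
    - [1,[0,0,0],0]
    - [1,[0,0,0],0]
    - [1,[0,0,0],0]

```text
time: 34.37
eef_pos: [0.5162, -0.0098, 0.171]
eef_rot: [2.117, 2.321, -0.0]
contact_force: [-1.1, -0.1, 1.1]
finger_gap: 0.007
grip_force: 0.0
```

```bash
python3 - <<'E'
from h import *
print(pose())
f=imaging.grab_frame("side");P=cloud(f).reshape(-1,3);P=P[~np.isnan(P[:,0])];X=P[:,:2]@EX;Y=P[:,:2]@EY;Z=P[:,2]
k=(X>.575)&(X<.63)&(Y>-.14)&(Y<.03)&(Z>.05)&(Z<.085);h,e=np.histogram(X[k],bins=np.arange(.593,.62,.003));print(dict(zip(e.round(3).tolist(),h.tolist())))
t=imaging.grab_frame("top");Pt=cloud(t)
for n in("dish","bangle","bell","clip"):
    for r in imaging.regions_of(t,n)[:1]: k=Pt[r["mask"]];print(n,np.nanmedian(k,0).round(3))
cv2.imwrite("pics/z.png",np.hstack([f["img"],t["img"]])[:,:,::-1][:, :, :] if 0 else cv2.resize(np.hstack([f["img"],t["img"]]),(800,300),interpolation=cv2.INTER_AREA)[:,:,::-1])
E
```

```text
(array([ 0.51618222, -0.00977185,  0.17104705]), np.float64(5.24993906980716), np.float64(0.006016928448786753))
{0.593: 9, 0.596: 9, 0.599: 8, 0.602: 7, 0.605: 594, 0.608: 130, 0.611: 0, 0.614: 0, 0.617: 0}
dish [0.495 0.312 0.007]
bangle [ 0.485 -0.316  0.013]
bell [ 0.675 -0.293  0.031]
clip [0.681 0.344 0.01 ]
```

View pics/z.png

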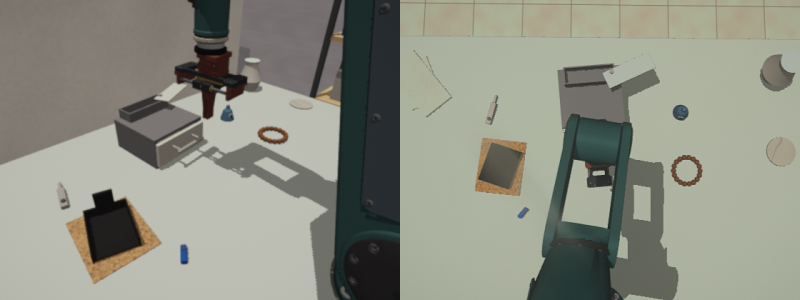

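The final picture shows the drawer shut at (185,145). The empty dish stands flat on its mat at (112,230). The bell, the bangle and the clip are where they were, and the arm touches nothing.

```bash
python3 -c "
from station import ctrl
print(ctrl.sign_off())"
```

```text
the job is handed in; nothing more can be done
None
```

I handed the job in at about 34 s: the drawer is shut on all five parts, the empty dish is upright on its mat, and the bangle, bell and clip are where they were; no verdict came back.

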